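# Lay out a beam-sampling path on an optical breadboard

### The arm

A 7-joint arm with a two-finger parallel gripper is mounted at the origin on the work surface. World frame = base frame: x ahead of the robot, y to its left, z up, the work surface at z = 0. Lengths are in m, angles in rad, forces in N, time in s.
With the tool pointing down it reaches from about 0.4 to 0.85 m from the base axis. Payload 10.4 kg.
Tool frame: the origin (TCP) lies midway between the tips of the shut fingers; the grasp point (between the pads) lies 19 mm behind it (grip_point_offset is the distance from the TCP to the grasp point, in m); y points along the fingers, z is the direction in which the jaws open and shut, and the axes are right-handed (so a half turn about y gives the same grasp; the last joint's range is limited). The gripper opens to 85 mm and grips with 20 to 120 N. Pads are 22 mm wide; open, the fingers measure 114 mm over their backs; the gripper's body (76 mm by 85 mm) begins 54 mm behind the grasp point. The pads swing forward as they close: fully open they stand 13 mm farther back than shut.
Start: joints at [1.235, 0.332, -0.065, 1.46, 0.022, 1.35, -0.088], TCP at [0.192, -0.595, 0.231] pointing down, gripper open.
Joint ranges: [-2.6, 2.6], [-0.5, 2.12], [-1.47, 1.34], [0.16, 2.42], [-1.27, 4.41], [0.06, 2.06], [-2.6, 2.6]. Speed limits (rad/s): [2.22, 2.22, 2.79, 2.79, 3.14, 3.14, 3.14].

### API

Orientations are given as a unit quaternion [x, y, z, w].
In Python, from workcell import * gives the robot as it stands.
- The arm moves only by the tool send_rows, never from a script. Its argument "motion" is a list of rows, each a list of 7 numbers: the opening in per cent of the stroke, from 0 (shut) to 100 (fully open), then the shift along the tool's x, y, z in m, then the turn, a rotation vector about the tool's x, y, z in rad. In form: [[claw, tx, ty, tz, ax, ay, az], ...]. A call has 1 to 10 rows; each row is the pose to reach, as a shift and turn from the pose commanded when the call began, along the tool's axes at that moment; what a row does not reach only later rows make up. A row lasts 1/12 s, in which the tool goes at most 41.7 mm and 7.16 degrees, less where a joint would pass 70% of its speed; a pose out of reach is approached as far as the arm can. A call with a gripper value outside its range is refused whole. The fingers move at their own pace and stop on an object; "squeeze" is the grip in N (left out, the last holds). Time passes only in rows, so rows that repeat a pose let the fingers close. It gives the time, the measured TCP pose, the force and the opening at its end, in the units of the state.
- get_obs(): the state, without advancing time (a new reading comes with each control period).
- camera(name): name is "scene" or "top" or "wrist"; returns a dict with "pixels" (400x640x3 uint8, red, green, blue), "range_z" (400x640 float32, m along the optical axis (not along the pixel's ray), 0 where there is no reading), "fovy" (degrees; the focal length in pixels is half the picture's height over the tangent of half this angle, whatever the lens; pixels are square), "cx", "cy" (the principal point, pixels), "view" (4x4, takes a point from world to camera coordinates); the wrist camera has in their place "T_tool_cam" (4x4, takes a point from camera to tool coordinates, whose origin is the TCP and whose axes are the tool frame's). Camera axes: x right, y down, z forward; pixel columns grow to the right and rows downward; lengths in m; the calibration is good to about 2 mm. A picture is of the moment at which its call begins: read the wrist's pose just before it.
- hand_in(): hands the job in, once; it reports no verdict.
The state is a dict: "clock": time; "joint_pos": joint angles; "joint_velocities": joint speeds; "tau": joint torques, N m; "position": TCP position; "ee_rot": TCP orientation; "ft_force": force on the tool from outside, world axes, zero at the start; "torque": the same for the moment, N m; "grip_width": opening from 0.0 (shut) to 1.0 (fully open).
Only numpy, scipy, OpenCV 4.12 (cv2) and the standard library are available. Lean on these libraries where they do the work, as an engineer would, in place of code of your own. Each camera call takes 0.05 s, during which the arm holds its last target.

### The job

Lay out the beam path: set the glass cube square in the middle of the raised platform, its diagonal seam turned to send the laser's light to the side away from the robot; stand the lens between laser and platform and the iris between platform and power meter head, both on the laser's line with the light passing straight through, and the photodiode behind the platform, where the cube sends the light, its window facing the cube. The posts of lens, iris and photodiode each stand 90 mm from the platform's middle. Set everything down upright, without dropping it, and leave the spare mirror mount and the screwdriver where they are.

Things in the scene. Friction and masses are not known exactly. Their poses are not given: they have to be found in the camera images.
- platform: raised black round platform, 62 mm across, on a short thick post, fixed on the breadboard (grey metal board with a grid of holes; its top, 12 mm above the bench, carries all these things). Origin: centre of its underside; flat top 35 mm above it. +y points along the laser's line to the laser, +x square to that, to the side away from the robot, z up
- laser: the laser: long grey block 44 x 130 x 44 mm with black cooling ribs on top, on a bracket, fixed, 78 mm high in all. Origin: middle of its underside. It shines along its own -y axis, 50 mm above the breadboard, over the platform's centre, out of a steel nose that ends 71 mm from the origin
- meter: the power meter head: upright round black and silver disc 64 mm across, 18 mm thick, on a post, fixed on the laser's line beyond the platform; top 87 mm above the breadboard. Origin: centre of its underside; it faces the laser along its +y axis
- cube: the beam-splitter: glass cube, 30 mm each edge, pale frosted top crossed by a dark diagonal seam; loose. Origin: centre of its underside; axes along its edges, z up. The seam runs from the (-x, +y) corner to the (+x, -y) corner, so light coming in from its +y side leaves at its +x side (the same after a half turn; wrong after a quarter turn)
- lens: the lens: black tube 40 mm across, 24 mm long, lying level with a clear lens in it; on a steel post with a round foot 38 mm across, 8 mm high. Origin: centre of the foot's underside, z up; the head's middle is 50 mm up, top 70 mm. Its y axis is the tube's axis, along which light passes; either way round is right. Loose
- iris: the iris: thin black disc 52 mm across, 10 mm thick, standing on edge, with a small hole in its middle and a steel lever with a ball end on top; on a steel post with a round foot 38 mm across, 8 mm high. Origin: centre of the foot's underside, z up; the head's middle is 50 mm up, disc top 76 mm, lever tip 91 mm. Its y axis runs through the hole; either way round is right. Loose
- photodiode: the photodiode: black box 30 (x) x 40 (y) x 40 (z) mm; on its front (-x) a round steel window ring 29 mm across, 4 mm proud; on its back a steel cable socket 12 mm thick, 14 mm long; on a steel post with a round foot 38 mm across, 8 mm high. Origin: centre of the foot's underside, z up; the head's middle is 50 mm up, top 70 mm. The window looks along -x. Loose
- mirror_mount: spare mirror mount, not wanted: two square silver plates 46 mm wide, one behind the other, with a small round mirror in front and two brass knobs behind, on the same kind of post and foot; loose. Origin: centre of the foot's underside; top 73 mm above it
- driver: screwdriver, not wanted: blue round handle 70 mm long, 20 mm thick, and a thin steel blade 85 mm long, lying loose at the far side of the breadboard. Origin: its underside near mid-length; x along the blade
Things that resemble listed ones, but are neither listed nor needed, are in the scene too. What is shaped like the lens but red is not meant.

How it is judged:
By the outcome, as a careful person would: the job done as asked, in the order asked, and still so for the second after the job is handed in, with the robot touching nothing.
It also fails if it takes over 120 s, if anything falls off the work surface, if the arm or the gripper's body presses on something with over 40 N, if the wrist force passes 120 N, or if a joint passes its speed limit or range.

## Working session

There is one attempt and no reset: what is moved stays moved. The work goes in short steps, Python scripts to look and compute and a tool call to move; the robot and the scene stay as the last step left them, time stands still between calls to the robot, and variables do not carry over. Pictures are saved under pics/ and viewed, and the job is handed in when it is done.

Besides the shell and the picture viewer there is one more tool, called after "Request:" by a JSON object that holds its "op" and its "data", one argument or row to a line. send_rows: Moves the arm, as the interface text tells. Its arguments: {"type":"object","properties":{"motion":{"type":"array"},"squeeze":{"type":"number"}},"required":["motion"]}

```bash
ls -la; mkdir -p pics; cat > h.py <<'E'
from workcell import *
import numpy as np, cv2, json
from scipy.spatial.transform import Rotation as R
np.set_printoptions(precision=4,suppress=True)
def K(c):
    f=200/np.tan(np.radians(c['fovy'])/2); return f,c['cx'],c['cy']
def save(name,c): cv2.imwrite('pics/'+name,c['pixels'][:,:,::-1])
E
python3 - <<'E'
from h import *
o=get_obs();print(o)
for n in ['scene','top','wrist']:
    c=camera(n); save(n+'0.png',c); np.save(n+'0.npy',c,allow_pickle=True); print(n,K(c),c.get('view'),c.get('T_tool_cam'))
E
```

```text
total 12
drwxr-xr-x  3 agent agent 4096 Dec  7 02:29 .
drwxr-xr-x 23 root  root  4096 Dec  7 02:29 ..
drwxr-xr-x  2 agent agent 4096 Dec  7 02:29 pics
{'clock': 0.0, 'joint_pos': array([ 1.2354,  0.3329, -0.0647,  1.461 ,  0.0216,  1.3499, -0.0885]), 'joint_velocities': array([-0.0002, -0.0008, -0.0013,  0.001 , -0.0001,  0.0002, -0.0003]), 'tau': array([ -0.0004, -62.5456,   0.0493, -39.1604,   0.0163,   0.0099,
         0.    ]), 'position': array([ 0.1922, -0.5943,  0.2305]), 'ee_rot': array([-0.1102,  0.699 , -0.698 ,  0.1101]), 'ft_force': array([0.1087, 0.5883, 0.5748]), 'torque': array([ 0.0163, -0.0464,  0.0001]), 'grip_width': 0.9980759053014984}
scene (np.float64(457.42169294900543), 320.3778478846613, 194.30368021729197) [[-0.0682  0.9976 -0.0108  0.057 ]
 [ 0.7142  0.0412 -0.6988 -0.3378]
 [-0.6967 -0.0553 -0.7153  1.4113]
 [ 0.      0.      0.      1.    ]] None
top (np.float64(396.09899874151245), 315.23687845830267, 204.37024677062843) [[-0.0164 -0.9998  0.0115  0.0016]
 [-0.9945  0.0151 -0.104   0.5037]
 [ 0.1038 -0.0131 -0.9945  0.9413]
 [ 0.      0.      0.      1.    ]] None
wrist (np.float64(323.90297115793607), 319.98424965157034, 202.3396616490058) None [[ 0.0002  0.9597  0.2811 -0.0712]
 [ 0.0002 -0.2811  0.9597 -0.1428]
 [ 1.     -0.0002 -0.0002  0.0005]
 [ 0.      0.      0.      1.    ]]
```

View pics/scene0.png

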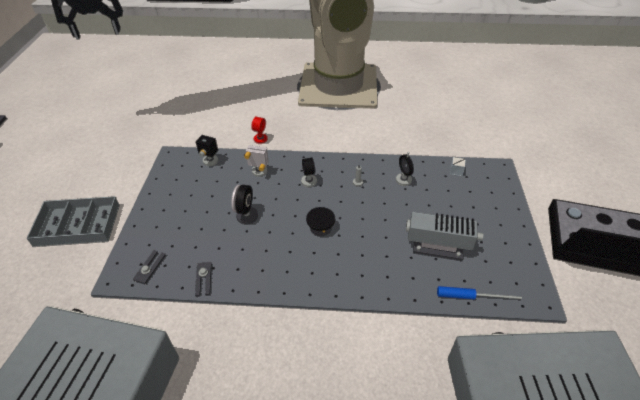

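View pics/top0.png

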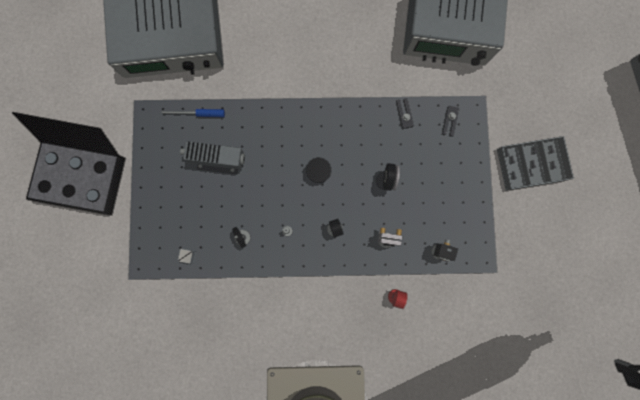

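View pics/wrist0.png

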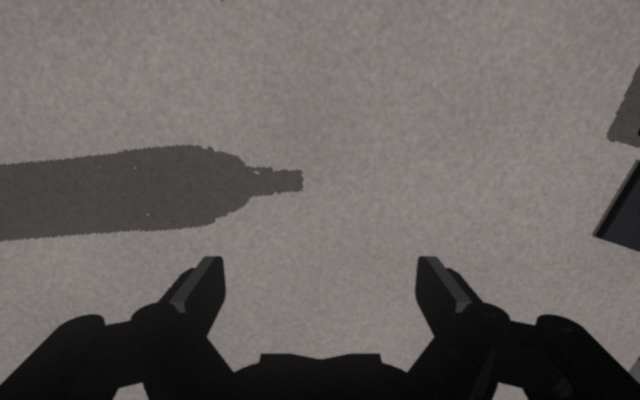

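```bash
python3 - <<'E'
from h import *
c=np.load('top0.npy',allow_pickle=True).item()
im=c['pixels'][:,:,::-1]
cv2.imwrite('pics/t1.png',cv2.resize(im[130:280,160:310],None,fx=5,fy=4,interpolation=cv2.INTER_CUBIC)[:600,:750])
cv2.imwrite('pics/t2.png',cv2.resize(im[140:290,290:480],None,fx=4,fy=4,interpolation=cv2.INTER_CUBIC))
c=np.load('scene0.npy',allow_pickle=True).item()
im=c['pixels'][:,:,::-1]
cv2.imwrite('pics/s1.png',cv2.resize(im[110:260,190:350],None,fx=5,fy=4,interpolation=cv2.INTER_CUBIC))
cv2.imwrite('pics/s2.png',cv2.resize(im[140:270,340:500],None,fx=5,fy=4,interpolation=cv2.INTER_CUBIC))
E
```

```text
(no output)
```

View pics/t1.png

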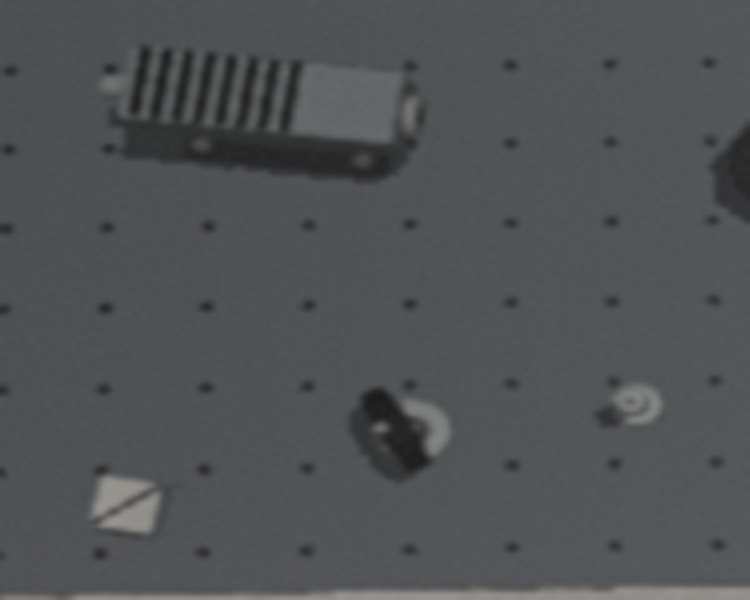

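View pics/t2.png

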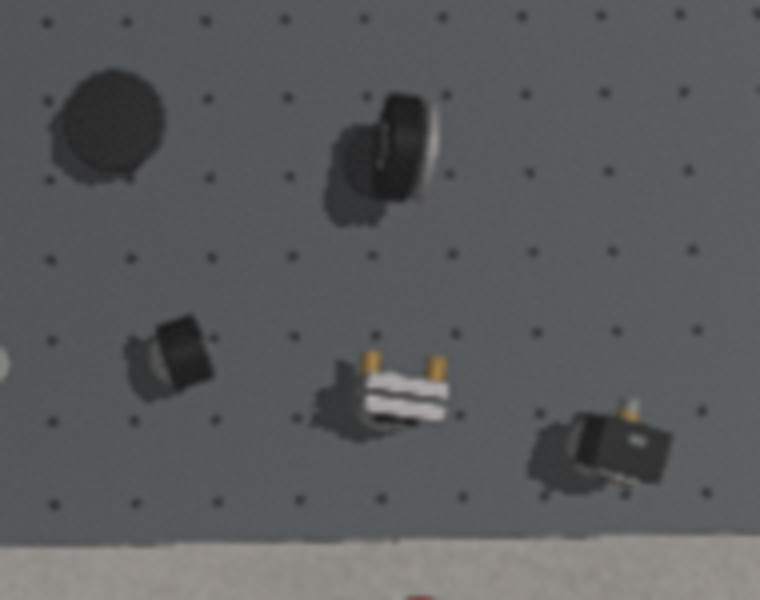

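View pics/s1.png

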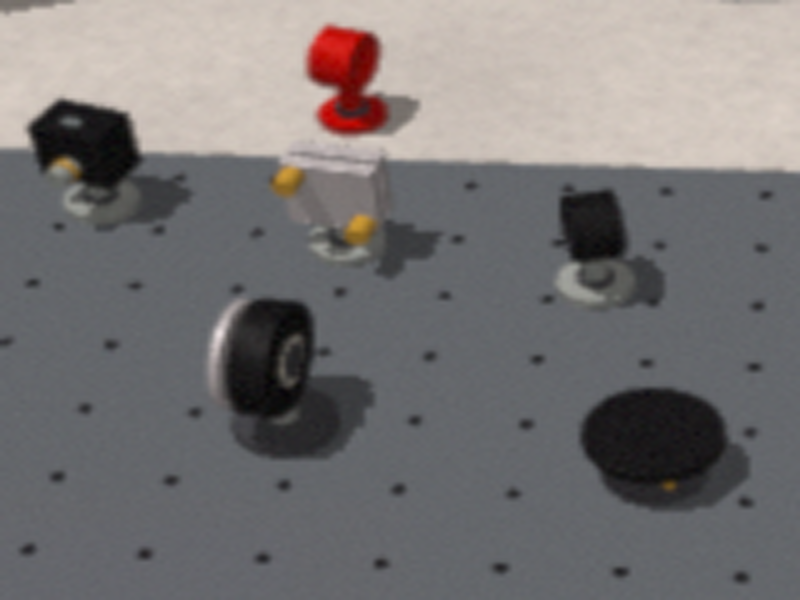

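View pics/s2.png

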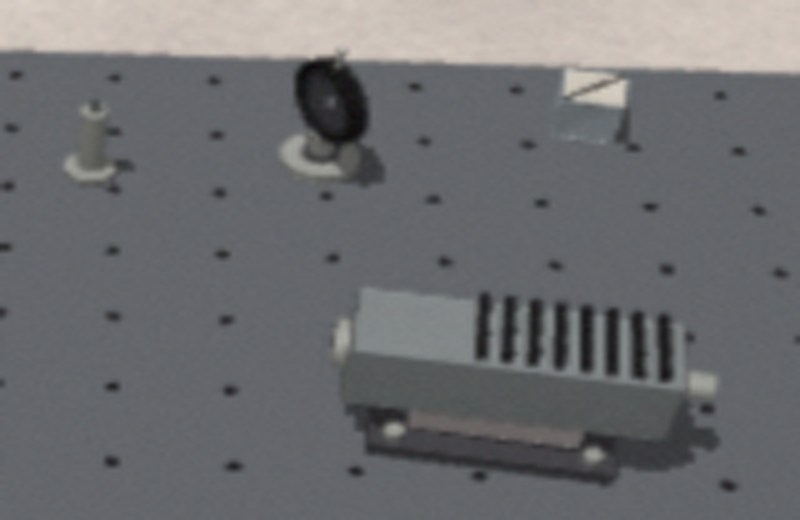

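```bash
cat >> h.py <<'E'
def cloud(c,obs=None):
    f,cx,cy=K(c); z=c['range_z'].astype(float)
    v,u=np.mgrid[0:400,0:640]
    P=np.stack([(u-cx)*z/f,(v-cy)*z/f,z,np.ones_like(z)],-1)
    if 'view' in c: T=np.linalg.inv(c['view'])
    else:
        T=np.eye(4);T[:3,:3]=R.from_quat(obs['ee_rot']).as_matrix();T[:3,3]=obs['position'];T=T@c['T_tool_cam']
    W=P@T.T; W[z<=0]=np.nan
    return W[...,:3]
E
python3 - <<'E'
from h import *
c=np.load('top0.npy',allow_pickle=True).item(); W=cloud(c)
d=np.load('scene0.npy',allow_pickle=True).item(); S=cloud(d)
b=W[200:220,260:300].reshape(-1,3);print('board z top',np.nanmedian(b[:,2]));
b=W[110:125,300:380].reshape(-1,3);print('board z top',np.nanmedian(b[:,2]));
b=W[300:330,200:300].reshape(-1,3);print('bench z top',np.nanmedian(b[:,2]))
b=S[225:260,250:290].reshape(-1,3);print('board z scene',np.nanmedian(b[:,2]))
def obj(A,name,reg,zlo,zhi):
    m=(A[...,2]>zlo)&(A[...,2]<zhi)&(A[...,0]>reg[0])&(A[...,0]<reg[1])&(A[...,1]>reg[2])&(A[...,1]<reg[3])
    p=A[m]
    if len(p)<4: print(name,len(p));return
    r=cv2.minAreaRect((p[:,:2]*1000).astype(np.float32))
    print(name,len(p),'mean',p.mean(0),'zmax',p[:,2].max(),'rect',np.round(r[0],1),np.round(r[1],1),round(r[2],1))
# rough centres from top
for n,(u,v) in dict(plat=(318,170),laser=(211,157),meter=(390,177),cube=(185,256),iris=(240,237),lens=(335,228),pd=(446,251),mm=(391,237),drv=(210,113)).items():
    print(n,W[v,u])
    x,y=W[v,u][:2]; r=.1 if n=='laser' else .05
    for A,nm in((W,'top'),(S,'scn')): obj(A,n+nm,(x-r,x+r,y-r,y+r),.022,.2)
for A in (W,S):
  p=A[(A[...,2]>.036)&(A[...,2]<.056)]
  q=p[np.hypot(p[:,0]-W[170,318][0],p[:,1]-W[170,318][1])<.04]; print(cv2.minEnclosingCircle((q[:,:2]*1000).astype(np.float32)),len(q),np.median(q[:,2]))
E
```

```text
board z top 0.011878125468753886
board z top 0.012016365245663296
bench z top -0.00016204203556235974
board z scene 0.010705871561990044
plat [ 0.5841 -0.014   0.0499]
plattop 510 mean [ 0.5851 -0.0151  0.0467] zmax 0.051546992893629295 rect [584.8 -15.3] [60.5 59.4] 88.5
platscn 565 mean [ 0.5901 -0.0166  0.0449] zmax 0.04973599562541364 rect [587.2 -17. ] [60.5 61.5] 85.7
laser [0.6114 0.2339 0.0852]
lasertop 1383 mean [0.6153 0.23   0.0772] zmax 0.09384014361418036 rect [617.1 237.2] [150.8  52.4] 81.7
laserscn 2303 mean [0.6324 0.2296 0.0695] zmax 0.0916877080069739 rect [626.4 233.8] [149.9  53.8] 81.5
meter [ 0.5563 -0.177   0.0981]
metertop 407 mean [ 0.5596 -0.1812  0.0816] zmax 0.10165680775516406 rect [ 561.4 -182.3] [42.7 61.4] 80.4
meterscn 549 mean [ 0.5731 -0.1831  0.076 ] zmax 0.09880596418204868 rect [ 564.6 -182.4] [41.1 65.4] 57.5
cube [0.3841 0.3027 0.0443]
cubetop 198 mean [0.3844 0.301  0.0403] zmax 0.046308046530013414 rect [384.6 303. ] [31.1 29.9] 79.2
cubescn 182 mean [0.3909 0.3002 0.0365] zmax 0.04373408102129861 rect [386.2 301.8] [30.3 34.3] 80.3
iris [0.
[... 633 characters left out ...]
 zmax 0.08509728225341973 rect [ 392.3 -309.9] [42.5 45.4] 71.1
mm [ 0.4201 -0.1773  0.0836]
mmtop 307 mean [ 0.4183 -0.1763  0.0745] zmax 0.08868706982162278 rect [ 420.  -178.2] [46.5 41.7] 80.4
mmscn 462 mean [ 0.4251 -0.1775  0.0662] zmax 0.08652258350809483 rect [ 423.7 -180. ] [48.  38.3] 81.8
drv [0.7348 0.251  0.0321]
drvtop 238 mean [0.7371 0.2536 0.0294] zmax 0.035993328745841824 rect [738.4 259. ] [82.3 20. ] 89.4
drvscn 357 mean [0.7427 0.2515 0.0281] zmax 0.033207344704246355 rect [740.7 258.4] [84.  20.8] 87.7
((585.7181396484375, -15.104181289672852), 30.87188720703125) 510 0.04669039847118861
((587.2093505859375, -17.5355224609375), 32.35496139526367) 558 0.045408738780199465
```

```bash
cat >> h.py <<'E'
def go(p,yaw,obs=None):
    """yaw: world angle (deg) of tool z (jaw axis); tool y down. prints shift & rotvec in tool axes from the measured pose"""
    o=obs or get_obs(); M=R.from_quat(o['ee_rot']).as_matrix()
    a=np.radians(yaw); z=np.array([np.cos(a),np.sin(a),0]); y=np.array([0,0,-1.]); x=np.cross(y,z)
    T=np.stack([x,y,z],1)
    t=M.T@(np.array(p)-o['position']); r=R.from_matrix(M.T@T).as_rotvec()
    print('shift',np.round(t,4),'rot',np.round(r,4),'deg',np.degrees(np.linalg.norm(r)).round(1))
def st():
    o=get_obs(); M=R.from_quat(o['ee_rot']).as_matrix()
    print('t',round(o['clock'],2),'p',o['position'],'jawyaw',np.degrees(np.arctan2(M[1,2],M[0,2])).round(2),'toolx',M[:,0],'tooly',M[:,1],'F',o['ft_force'],'w',round(o['grip_width'],3),'q',o['joint_pos'])
    return o
E
python3 - <<'E'
from h import *
st(); go([.55,-.015,.35],82)
go([.55,-.015,.35],-98)
E
```

```text
t 0.15 p [ 0.1922 -0.5944  0.2307] jawyaw -72.08 toolx [-0.9515 -0.3078  0.0001] tooly [-0.0004  0.0009 -1.    ] F [0.3686 0.129  1.1189] w 1.005 q [ 1.2354  0.3327 -0.0647  1.4607  0.0216  1.3499 -0.0885]
shift [-0.5187 -0.1189 -0.4413] rot [ 0.0004 -2.6891 -0.0013] deg 154.1
shift [-0.5187 -0.1189 -0.4413] rot [0.001  0.4525 0.0003] deg 25.9
```

Request:
{"op": "send_rows", "data": {
  "motion": [
    [100,-0.57,-0.1,-0.42,0.001,0.4525,0],
    [100,-0.57,-0.1,-0.42,0.001,0.4525,0],
    [100,-0.57,-0.1,-0.42,0.001,0.4525,0],
    [100,-0.57,-0.1,-0.42,0.001,0.4525,0],
    [100,-0.57,-0.1,-0.42,0.001,0.4525,0],
    [100,-0.57,-0.1,-0.42,0.001,0.4525,0],
    [100,-0.57,-0.1,-0.42,0.001,0.4525,0],
    [100,-0.57,-0.1,-0.42,0.001,0.4525,0],
    [100,-0.57,-0.1,-0.42,0.001,0.4525,0],
    [100,-0.57,-0.1,-0.42,0.001,0.4525,0]
  ]
}}

```text
clock: 0.98
position: [0.4322, -0.2598, 0.2896]
ee_rot: [-0.049, -0.705, 0.706, 0.049]
ft_force: [0.0, -0.9, 0.3]
grip_width: 1.001
```

```bash
python3 - <<'E'
from h import *
st(); go([.61,-.01,.33],-98)
E
```

```text
t 0.98 p [ 0.4322 -0.2598  0.2896] jawyaw -98.01 toolx [-0.9902  0.1394 -0.0003] tooly [ 0.0001 -0.0014 -1.    ] F [ 0.0173 -0.9384  0.2553] w 1.001 q [ 0.7678  0.0564 -0.3298  1.6669  0.0197  1.4207 -1.2751]
shift [-0.1412 -0.0407 -0.2721] rot [-0.0014 -0.0002 -0.0003] deg 0.1
```

Request:
{"op": "send_rows", "data": {
  "motion": [
    [100,-0.141,-0.04,-0.27,0,0,0],
    [100,-0.141,-0.04,-0.27,0,0,0],
    [100,-0.141,-0.04,-0.27,0,0,0],
    [100,-0.141,-0.04,-0.27,0,0,0],
    [100,-0.141,-0.04,-0.27,0,0,0],
    [100,-0.141,-0.04,-0.27,0,0,0],
    [100,-0.141,-0.04,-0.27,0,0,0],
    [100,-0.141,-0.04,-0.27,0,0,0],
    [100,-0.141,-0.04,-0.27,0,0,0],
    [100,-0.141,-0.04,-0.27,0,0,0]
  ]
}}

```text
clock: 1.82
position: [0.6089, -0.013, 0.3284]
ee_rot: [-0.048, -0.705, 0.706, 0.049]
ft_force: [-0.3, -1.2, -0.2]
grip_width: 1.002
```

```bash
cat >> h.py <<'E'
def wr(name):
    o=get_obs(); c=camera('wrist'); c['obs']=o; save(name+'.png',c); np.save(name+'.npy',c,allow_pickle=True); return c
def ld(name): return np.load(name+'.npy',allow_pickle=True).item()
def ray(c,u,v,z):
    """world xy of pixel at world height z"""
    f,cx,cy=K(c)
    if 'view' in c: T=np.linalg.inv(c['view'])
    else:
        o=c['obs'];T=np.eye(4);T[:3,:3]=R.from_quat(o['ee_rot']).as_matrix();T[:3,3]=o['position'];T=T@c['T_tool_cam']
    d=T[:3,:3]@np.array([(u-cx)/f,(v-cy)/f,1]); s=(z-T[2,3])/d[2]; return (T[:3,3]+s*d)[:2]
E
python3 - <<'E'
from h import *
st(); c=wr('w1')
E
```

```text
t 1.82 p [ 0.6089 -0.013   0.3284] jawyaw -97.89 toolx [-0.9905  0.1372  0.0008] tooly [-0.0009 -0.0006 -1.    ] F [-0.3297 -1.1792 -0.1914] w 1.002 q [ 0.3603  0.3143 -0.5425  1.319   0.1608  1.5522 -1.872 ]
```

View pics/w1.png

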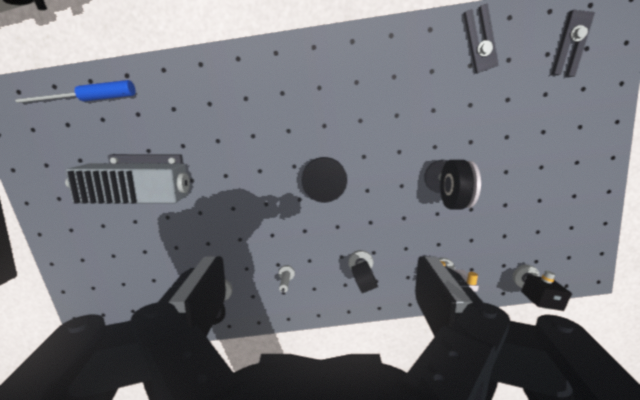

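```bash
python3 - <<'E'
from h import *
im=ld('w1')['pixels'][:,:,::-1]
cv2.imwrite('pics/w1a.png',cv2.resize(im[140:220,55:205],None,fx=5,fy=5,interpolation=cv2.INTER_CUBIC))
cv2.imwrite('pics/w1b.png',cv2.resize(im[140:220,290:390],None,fx=6,fy=6,interpolation=cv2.INTER_CUBIC))
cv2.imwrite('pics/w1c.png',cv2.resize(im[140:220,405:505],None,fx=6,fy=6,interpolation=cv2.INTER_CUBIC))
E
```

```text
(no output)
```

View pics/w1a.png

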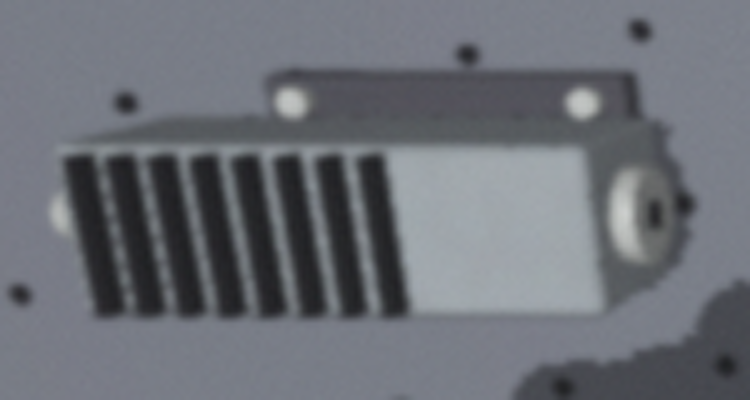

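View pics/w1b.png

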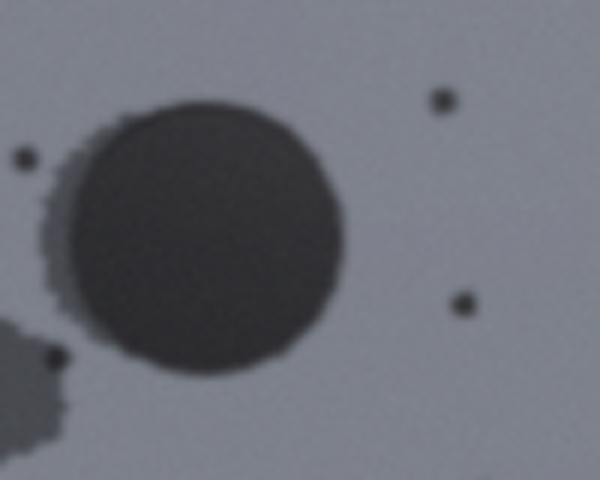

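View pics/w1c.png

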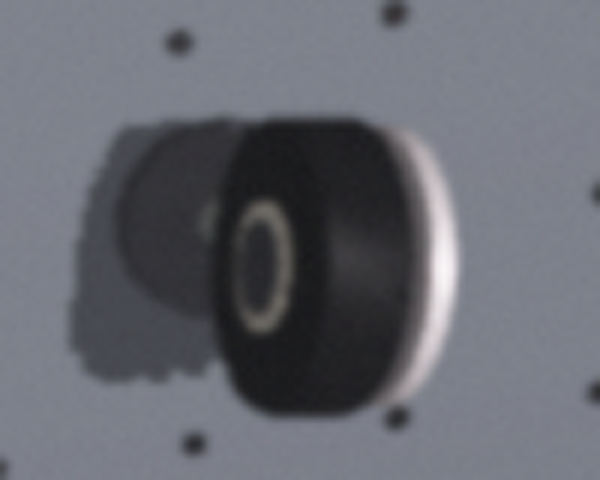

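```bash
python3 - <<'E'
from h import *
c=ld('w1')
W=cloud(c,c['obs']); print('board z',np.nanmedian(W[100:150,250:400,2]))
L=ray(c,185.6,182.4,.062);P=ray(c,324.2,179.3,.047);M=ray(c,448.6,183.8,.067)
print(L,P,M)
ang=lambda a,b:np.degrees(np.arctan2(*(a-b)))
print(ang(L,P),ang(P,M),ang(L,M))
cr=[np.array(q)/5+[54.6,139.6] for q in((390,148),(585,150),(415,314),(605,314),(65,148),(95,316))]
q=[ray(c,*k,.084) for k in cr];print(q, 'edge angles',ang(q[4],q[1]),ang(q[5],q[3]),'w',np.linalg.norm(q[1]-q[3]))
# laser axis midpoint at front
f=(q[1]+q[3])/2;print('front mid',f,ang(f,P))
# segment platform
p=W[(abs(W[...,2]-.047)<.006)&(np.hypot(W[...,0]-P[0],W[...,1]-P[1])<.045)];print(cv2.minEnclosingCircle((p[:,:2]*1000).astype(np.float32)),np.median(p[:,2]))
for n in('top0','scene0'):
    k=ld(n); T=k['view']
    for X in(np.r_[L,.062],np.r_[P,.047],np.r_[M,.067]):
        y=T@np.r_[X,1];f_,cx,cy=K(k);print(n,y[:2]/y[2]*f_+[cx,cy])
E
```

```text
board z 0.012227163223429482
[0.6112 0.1614] [ 0.5873 -0.0164] [ 0.564  -0.1735]
7.647041471234373 8.45402916161573 8.02608190441692
[array([0.6396, 0.2107]), array([0.6326, 0.1642]), array([0.5982, 0.2171]), array([0.5917, 0.1702]), array([0.6504, 0.2885]), array([0.6087, 0.2962])] edge angles 8.130855853121131 7.676569712844671 w 0.04134684469517434
front mid [0.6122 0.1672] 7.715552272273081
((586.2220458984375, -15.21261978149414), 30.847511291503906) 0.047191203382898506
top0 [244.0946 158.8479]
top0 [318.9418 168.9219]
top0 [385.8005 176.1035]
scene0 [406.5825 224.7475]
scene0 [320.4451 217.0249]
scene0 [247.9265 199.4481]
```

```bash
python3 - <<'E'
from h import *
go([.386,.302,.15],-100)
E
```

```text
shift [ 0.2645  0.1782 -0.2827] rot [-0.0015  0.0347  0.0005] deg 2.0
```

Request:
{"op": "send_rows", "data": {
  "motion": [
    [100,0.2645,0.178,-0.2827,0,0.035,0],
    [100,0.2645,0.178,-0.2827,0,0.035,0],
    [100,0.2645,0.178,-0.2827,0,0.035,0],
    [100,0.2645,0.178,-0.2827,0,0.035,0],
    [100,0.2645,0.178,-0.2827,0,0.035,0],
    [100,0.2645,0.178,-0.2827,0,0.035,0],
    [100,0.2645,0.178,-0.2827,0,0.035,0],
    [100,0.2645,0.178,-0.2827,0,0.035,0],
    [100,0.2645,0.178,-0.2827,0,0.035,0],
    [100,0.2645,0.178,-0.2827,0,0.035,0]
  ]
}}

```text
clock: 2.7
position: [0.3908, 0.2947, 0.154]
ee_rot: [-0.064, -0.704, 0.705, 0.062]
ft_force: [1.7, -0.5, -0.9]
grip_width: 0.996
```

Request:
{"op": "send_rows", "data": {
  "motion": [
    [100,0,0,0,0,0,0],
    [100,0,0,0,0,0,0],
    [100,0,0,0,0,0,0]
  ]
}}

```text
clock: 2.95
position: [0.3921, 0.294, 0.1547]
ee_rot: [-0.063, -0.704, 0.705, 0.062]
ft_force: [0.9, -0.1, -0.8]
grip_width: 1.0
```

```bash
python3 - <<'E'
from h import *
st(); go([.386,.302,.15],-100)
E
```

```text
t 2.95 p [0.3921 0.294  0.1547] jawyaw -100.13 toolx [-0.9844  0.1758 -0.0011] tooly [ 0.0008 -0.002  -1.    ] F [ 0.8848 -0.121  -0.7542] w 1.0 q [-0.0099  0.1691 -0.7816  1.8733  0.1323  1.1519 -2.5861]
shift [ 0.0075  0.0047 -0.0068] rot [-0.0018 -0.0022 -0.0011] deg 0.2
```

Request:
{"op": "send_rows", "data": {
  "motion": [
    [100,0,-0.03,0,0,-1.25,0],
    [100,0,-0.03,0,0,-1.25,0],
    [100,0,-0.03,0,0,-1.25,0],
    [100,0,-0.03,0,0,-1.25,0],
    [100,0,-0.03,0,0,-1.25,0],
    [100,0,-0.03,0,0,-1.25,0],
    [100,0,-0.03,0,0,-1.25,0],
    [100,0,-0.03,0,0,-1.25,0],
    [100,0,-0.03,0,0,-1.25,0],
    [100,0,-0.03,0,0,-1.25,0]
  ]
}}

```text
clock: 3.78
position: [0.393, 0.2935, 0.1851]
ee_rot: [0.363, -0.606, 0.608, -0.363]
ft_force: [0.7, 1.0, -0.6]
grip_width: 1.002
```

Request:
{"op": "send_rows", "data": {
  "motion": [
    [100,0,0,0,0,-1.25,0],
    [100,0,0,0,0,-1.25,0],
    [100,0,0,0,0,-1.25,0],
    [100,0,0,0,0,-1.25,0],
    [100,0,0,0,0,-1.25,0],
    [100,0,0,0,0,-1.25,0],
    [100,0,0,0,0,-1.25,0],
    [100,0,0,0,0,-1.25,0],
    [100,0,0,0,0,-1.25,0],
    [100,0,0,0,0,-1.25,0]
  ]
}}

```text
clock: 4.62
position: [0.3931, 0.2935, 0.1851]
ee_rot: [0.65, -0.279, 0.281, -0.649]
ft_force: [0.6, 0.3, 0.7]
grip_width: 0.997
```

```bash
python3 - <<'E'
from h import *
st(); go([.386,.302,.15],80)
E
```

```text
t 4.62 p [0.3931 0.2935 0.1851] jawyaw 43.33 toolx [ 0.6862 -0.7274  0.0022] tooly [ 0.0015 -0.0017 -1.    ] F [0.6335 0.2998 0.7229] w 0.997 q [ 0.2321  0.1892 -1.0462  1.8274  0.1764  1.2239 -0.1106]
shift [-0.0111  0.035   0.0007] rot [ 0.0008 -0.64    0.0021] deg 36.7
```

Request:
{"op": "send_rows", "data": {
  "motion": [
    [100,-0.0111,0.035,0.0007,0.001,-0.64,0.002],
    [100,-0.0111,0.035,0.0007,0.001,-0.64,0.002],
    [100,-0.0111,0.035,0.0007,0.001,-0.64,0.002],
    [100,-0.0111,0.035,0.0007,0.001,-0.64,0.002],
    [100,-0.0111,0.035,0.0007,0.001,-0.64,0.002],
    [100,-0.0111,0.035,0.0007,0.001,-0.64,0.002],
    [100,-0.0111,0.035,0.0007,0.001,-0.64,0.002],
    [100,-0.0111,0.035,0.0007,0.001,-0.64,0.002]
  ]
}}

```text
clock: 5.28
position: [0.3851, 0.3032, 0.1497]
ee_rot: [-0.704, 0.065, -0.064, 0.704]
ft_force: [0.8, 0.3, -0.2]
grip_width: 1.003
```

```bash
python3 - <<'E'
from h import *
st(); c=wr('w2'); im=c['pixels'][:,:,::-1]
cv2.imwrite('pics/w2.png',im)
cv2.imwrite('pics/w2a.png',cv2.resize(im[140:260,260:380],None,fx=5,fy=5,interpolation=cv2.INTER_CUBIC))
E
```

```text
t 5.28 p [0.3851 0.3032 0.1497] jawyaw 79.54 toolx [ 0.9834 -0.1815 -0.0007] tooly [-0.0006  0.0004 -1.    ] F [ 0.8472  0.3042 -0.2049] w 1.003 q [ 0.2701  0.276  -1.1443  1.8686  0.272   1.1701  0.4204]
```

View pics/w2.png

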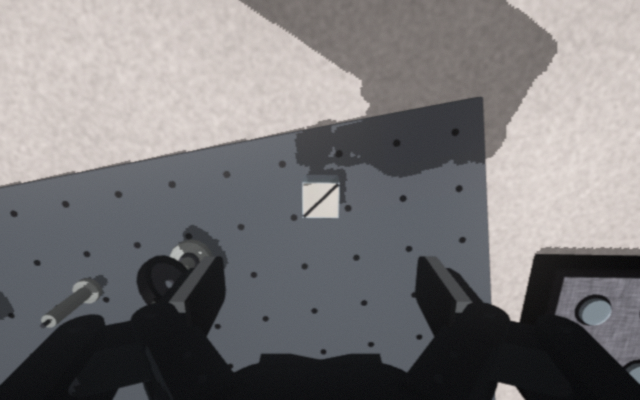

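View pics/w2a.png

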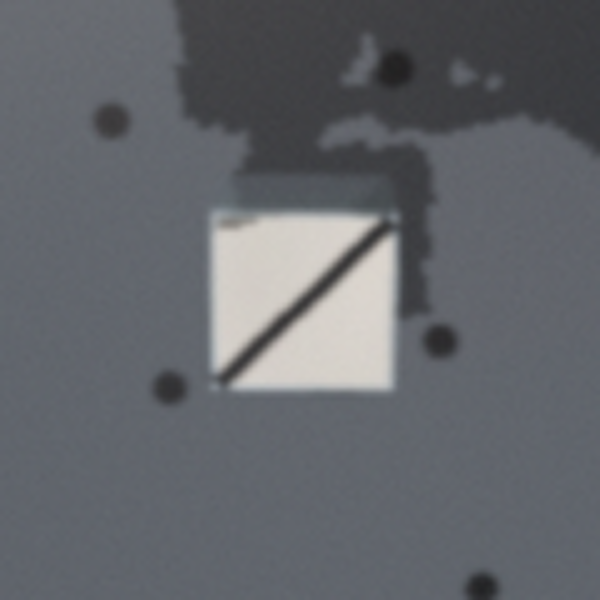

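```bash
python3 - <<'E'
from h import *
c=ld('w2'); p=ray(c,320.3,199.6,.042); print(p)
for q in((210,212),(398,212),(393,388),(213,388)): print(ray(c,q[0]/5+259.6,q[1]/5+139.6,.042))
go([*p,.018],79.5)
E
```

```text
[0.3846 0.303 ]
[0.3676 0.291 ]
[0.3731 0.3203]
[0.4019 0.3146]
[0.3966 0.2857]
shift [-0.0001  0.1317 -0.0006] rot [-0.0003  0.0019 -0.0007] deg 0.1
```

Request:
{"op": "send_rows", "data": {
  "motion": [
    [70,0,0.035,0,0,0.002,0],
    [65,0,0.07,-0.0005,0,0.002,0],
    [65,0,0.1,-0.0005,0,0.002,0],
    [65,0,0.12,-0.0005,0,0.002,0],
    [65,0,0.132,-0.0005,0,0.002,0],
    [65,0,0.132,-0.0005,0,0.002,0],
    [65,0,0.132,-0.0005,0,0.002,0]
  ]
}}

```text
clock: 5.92
position: [0.384, 0.3041, 0.0181]
ee_rot: [-0.704, 0.064, -0.063, 0.705]
ft_force: [0.2, 1.1, -0.0]
grip_width: 0.647
```

```bash
python3 - <<'E'
from h import *
st(); c=wr('w3')
E
```

```text
t 5.92 p [0.384  0.3041 0.0181] jawyaw 79.74 toolx [ 0.984  -0.1781 -0.0014] tooly [-0.0013  0.0009 -1.    ] F [ 0.1516  1.1187 -0.0003] w 0.647 q [ 0.1057  0.4782 -0.9976  1.9826  0.4946  0.9467  0.2499]
```

View pics/w3.png

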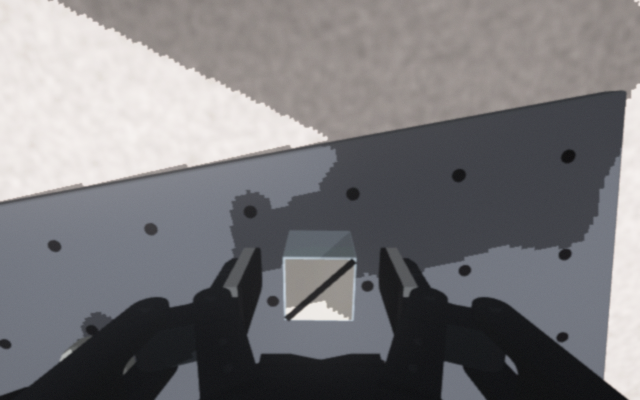

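Cube is centred between the fingers (319,290). Grip it.

Request:
{"op": "send_rows", "data": {
  "motion": [
    [20,0,0,0,0,0,0],
    [20,0,0,0,0,0,0],
    [20,0,0,0,0,0,0],
    [20,0,0,0,0,0,0],
    [20,0,0,0,0,0,0],
    [20,0,0,0,0,0,0],
    [20,0,0,0,0,0,0],
    [20,0,0,0,0,0,0]
  ],
  "squeeze": 35
}}

```text
clock: 6.63
position: [0.3848, 0.3042, 0.0189]
ee_rot: [-0.704, 0.063, -0.063, 0.705]
ft_force: [-0.4, -1.0, 7.2]
grip_width: 0.347
```

Request:
{"op": "send_rows", "data": {
  "motion": [
    [20,0,-0.01,0,0,0,0],
    [20,0,-0.03,0,0,0,0],
    [20,0,-0.06,0,0,0,0],
    [20,0,-0.1,0,0,0,0],
    [20,0,-0.13,0,0,0,0],
    [20,0,-0.13,0,0,0,0]
  ]
}}

```text
clock: 7.13
position: [0.3858, 0.3062, 0.1539]
ee_rot: [-0.703, 0.061, -0.065, 0.706]
ft_force: [-0.1, -0.2, -0.7]
grip_width: 0.345
```

```bash
python3 - <<'E'
from h import *
st(); c=wr('w4'); im=c['pixels'][:,:,::-1]
cv2.imwrite('pics/w4.png',cv2.resize(im[200:360,220:420],None,fx=4,fy=4,interpolation=cv2.INTER_CUBIC)[:600])
go([.5865,-.016,.16],82)
E
```

```text
t 7.13 p [0.3858 0.3062 0.1539] jawyaw 79.82 toolx [ 0.9842 -0.1768  0.0053] tooly [ 0.0061  0.0044 -1.    ] F [-0.1417 -0.2093 -0.7438] w 0.345 q [ 0.2763  0.2728 -1.1552  1.8641  0.2728  1.1711  0.4216]
shift [ 0.2549 -0.0088 -0.28  ] rot [-0.0033 -0.039   0.0039] deg 2.3
```

View pics/w4.png

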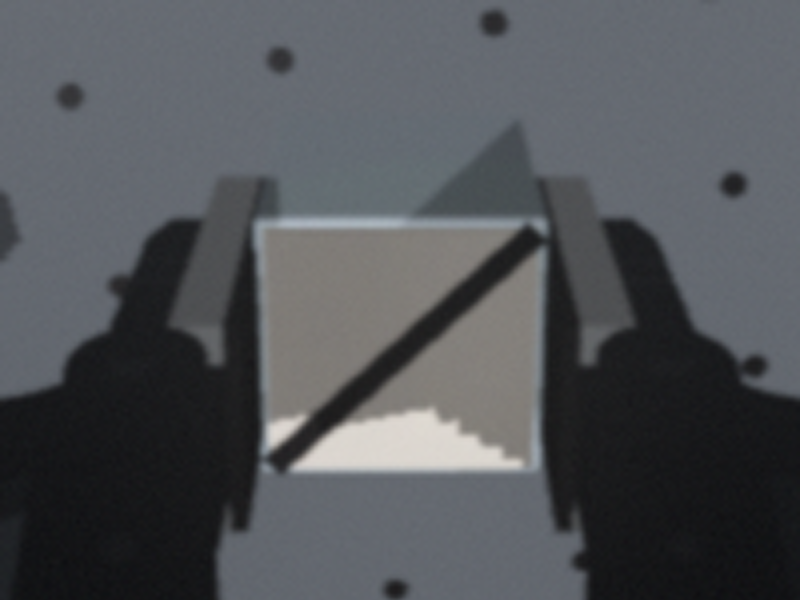

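```bash
cat >> h.py <<'E'
def tray(c,u,v,ty):
    "pixel -> tool coords at tool y = ty"
    f,cx,cy=K(c);T=c['T_tool_cam'];d=T[:3,:3]@np.array([(u-cx)/f,(v-cy)/f,1]);s=(ty-T[1,3])/d[1];return T[:3,3]+s*d
P0=np.array([.5865,-.016]); YH=np.array([.1392,.9903]); XH=np.array([.9903,-.1392])
E
python3 - <<'E'
from h import *
c=ld('w4')
for q in((255,222),(546,222),(540,471),(265,471)): print(tray(c,q[0]/4+219.6,q[1]/4+199.6,-.0233))
print(get_obs()['position'])
go([.5865,-.016,.16],82)
E
```

```text
[-0.0143 -0.0233 -0.0154]
[-0.0143 -0.0233  0.014 ]
[ 0.0149 -0.0233  0.0143]
[ 0.0149 -0.0233 -0.0152]
[0.3854 0.3049 0.1512]
shift [ 0.2549 -0.0088 -0.28  ] rot [-0.0033 -0.039   0.0039] deg 2.3
```

Request:
{"op": "send_rows", "data": {
  "motion": [
    [20,0.025,-0.0088,-0.028,0,-0.039,0.004],
    [20,0.055,-0.0088,-0.06,-0.003,-0.039,0.004],
    [20,0.082,-0.0088,-0.09,-0.003,-0.039,0.004],
    [20,0.109,-0.0088,-0.12,-0.003,-0.039,0.004],
    [20,0.136,-0.0088,-0.15,-0.003,-0.039,0.004],
    [20,0.164,-0.0088,-0.18,-0.003,-0.039,0.004],
    [20,0.191,-0.0088,-0.21,-0.003,-0.039,0.004],
    [20,0.219,-0.0088,-0.24,-0.003,-0.039,0.004],
    [20,0.24,-0.0088,-0.264,-0.003,-0.039,0.004],
    [20,0.2549,-0.0088,-0.28,-0.003,-0.039,0.004]
  ]
}}

```text
clock: 8.02
position: [0.5859, -0.0214, 0.1549]
ee_rot: [0.706, -0.053, 0.048, -0.704]
ft_force: [0.2, -0.6, -0.7]
grip_width: 0.347
```

Request:
{"op": "send_rows", "data": {
  "motion": [
    [20,0,0,0,0,0,0],
    [20,0,0,0,0,0,0],
    [20,0,0,0,0,0,0]
  ]
}}

```text
clock: 8.27
position: [0.5845, -0.016, 0.1555]
ee_rot: [0.706, -0.051, 0.046, -0.705]
ft_force: [-0.3, 0.1, 0.0]
grip_width: 0.343
```

```bash
python3 - <<'E'
from h import *
st(); c=wr('w5'); im=c['pixels'][:,:,::-1]
cv2.imwrite('pics/w5.png',im)
E
```

```text
t 8.27 p [ 0.5845 -0.016   0.1555] jawyaw 82.08 toolx [ 0.9904 -0.1377 -0.0064] tooly [-0.0066 -0.0008 -1.    ] F [-0.3181  0.1344  0.0089] w 0.343 q [ 0.6925  0.4675 -0.9506  1.6239  0.3944  1.2632  1.1011]
```

View pics/w5.png

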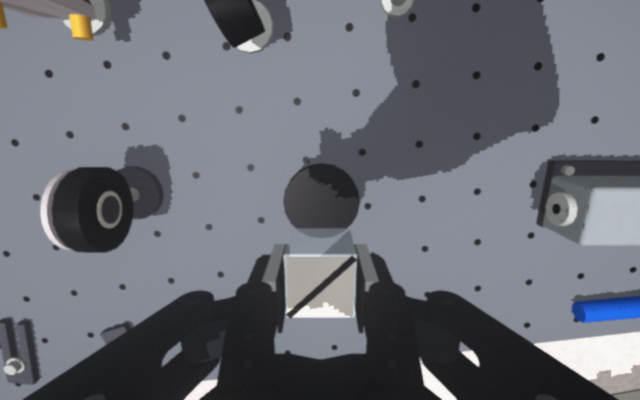

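```bash
python3 - <<'E'
from h import *
im=ld('w5')['pixels'][:,:,::-1]
a=cv2.resize(im[150:270,30:130],None,fx=4,fy=4,interpolation=cv2.INTER_CUBIC)
b=cv2.resize(im[150:270,275:375],None,fx=4,fy=4,interpolation=cv2.INTER_CUBIC)
cv2.imwrite('pics/w5a.png',np.hstack([a,b]))
cv2.imwrite('pics/w5b.png',cv2.resize(im[150:260,530:640],None,fx=5,fy=5,interpolation=cv2.INTER_CUBIC))
E
```

```text
(no output)
```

View pics/w5a.png

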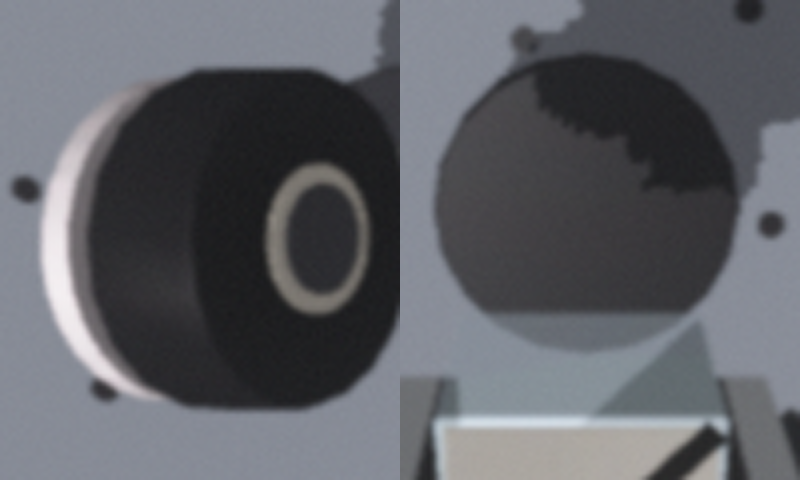

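View pics/w5b.png

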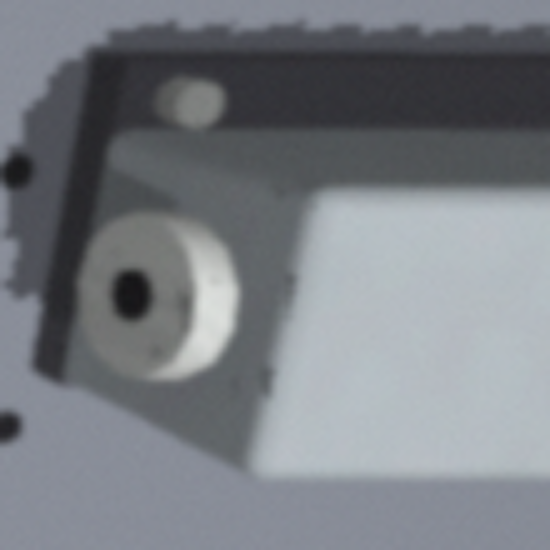

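```bash
python3 - <<'E'
from h import *
c=ld('w5'); c['obs']=get_obs(); print(c['obs']['position'])
L=ray(c,556.0,208.6,.062);P=ray(c,321.6,200.2,.047);M=ray(c,109.1,209.4,.067)
ang=lambda a,b:np.degrees(np.arctan2(*(a-b)))
print(L,P,M,ang(L,P),ang(P,M),ang(L,M))
print('perp off P from LM', (P-M)@np.array([np.cos(np.radians(ang(L,M))),-np.sin(np.radians(ang(L,M)))]))
print(np.linalg.norm(L-P),np.linalg.norm(M-P))
for q in((285,256),(356,256),(355,317),(287,317)): print(tray(c,*q,-.0233))
st()
E
```

```text
[ 0.5845 -0.0156  0.1558]
[0.6113 0.162 ] [ 0.5844 -0.0151] [ 0.5641 -0.1734] 8.647278730803555 7.288509825123304 8.007094972866703
perp off P from LM -0.0020013023214006187
0.17911820010502186 0.15957633274908753
[-0.0139 -0.0233 -0.0147]
[-0.0139 -0.0233  0.014 ]
[ 0.0147 -0.0233  0.0144]
[ 0.0147 -0.0233 -0.0147]
t 8.32 p [ 0.5845 -0.0156  0.1558] jawyaw 82.13 toolx [ 0.9906 -0.137  -0.006 ] tooly [-0.0062 -0.0012 -1.    ] F [-0.194   0.1492 -0.0512] w 0.349 q [ 0.6921  0.467  -0.951   1.624   0.3945  1.2632  1.1011]
```

```bash
sed -i 's/^P0=.*/P0=np.array([.5861,-.0158]); YH=np.array([.1395,.9902]); XH=np.array([.9902,-.1395])/' h.py; python3 - <<'E'
from h import *
go([.5857,-.0155,.065],82)
E
```

```text
shift [0.0017 0.0908 0.0005] rot [ 0.002   0.0022 -0.006 ] deg 0.4
```

Request:
{"op": "send_rows", "data": {
  "motion": [
    [20,0.0017,0.02,0.0005,0.002,0.002,-0.006],
    [20,0.0017,0.045,0.0005,0.002,0.002,-0.006],
    [20,0.0017,0.07,0.0005,0.002,0.002,-0.006],
    [20,0.0017,0.085,0.0005,0.002,0.002,-0.006],
    [20,0.0017,0.0908,0.0005,0.002,0.002,-0.006],
    [20,0.0017,0.0908,0.0005,0.002,0.002,-0.006],
    [20,0.0017,0.0908,0.0005,0.002,0.002,-0.006],
    [20,0.0017,0.0908,0.0005,0.002,0.002,-0.006]
  ]
}}

```text
clock: 8.98
position: [0.5874, -0.0166, 0.0666]
ee_rot: [0.705, -0.049, 0.051, -0.705]
ft_force: [-0.5, -0.3, 0.8]
grip_width: 0.344
```

```bash
python3 - <<'E'
from h import *
st();go([.5857,-.0155,.0545],82); c=wr('w6')
E
```

```text
t 8.98 p [ 0.5874 -0.0166  0.0666] jawyaw 81.92 toolx [ 0.9901 -0.1405  0.0027] tooly [ 0.0027 -0.0005 -1.    ] F [-0.5302 -0.3221  0.8009] w 0.344 q [ 0.6493  0.5619 -0.8931  1.7067  0.4838  1.1067  1.0388]
shift [-0.0018  0.0121  0.0009] rot [ 0.0001 -0.0014  0.0027] deg 0.2
```

View pics/w6.png

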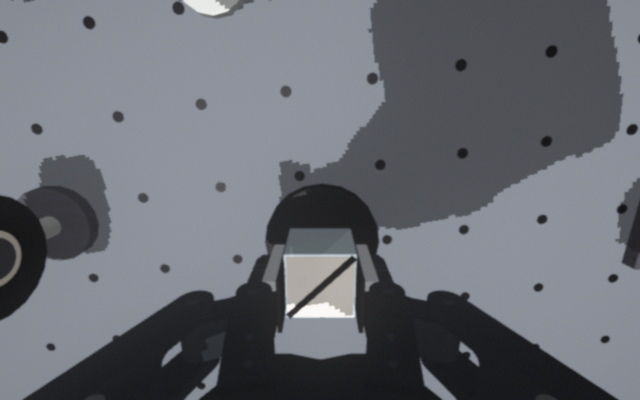

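Request:
{"op": "send_rows", "data": {
  "motion": [
    [20,-0.0015,0.006,0.0008,0,-0.001,0.002],
    [20,-0.0015,0.006,0.0008,0,-0.001,0.002],
    [20,-0.0015,0.006,0.0008,0,-0.001,0.002]
  ]
}}

```text
clock: 9.28
position: [0.5849, -0.0159, 0.059]
ee_rot: [0.705, -0.05, 0.049, -0.705]
ft_force: [-1.0, -0.0, -0.5]
grip_width: 0.341
```

Request:
{"op": "send_rows", "data": {
  "motion": [
    [20,0,0,0,0,0,0]
  ]
}}

```text
clock: 9.37
position: [0.5851, -0.0159, 0.0592]
ee_rot: [0.705, -0.05, 0.049, -0.705]
ft_force: [0.1, 0.3, 0.1]
grip_width: 0.346
```

Request:
{"op": "send_rows", "data": {
  "motion": [
    [20,0,0,0,0,0,0]
  ]
}}

```text
clock: 9.45
position: [0.5852, -0.016, 0.0592]
ee_rot: [0.705, -0.05, 0.049, -0.705]
ft_force: [0.3, 0.4, -0.4]
grip_width: 0.342
```

```bash
python3 - <<'E'
from h import *
st();go([.5857,-.0155,.0545],82)
for i in range(3): camera('top'); print(get_obs()['position'])
E
```

```text
t 9.45 p [ 0.5852 -0.016   0.0592] jawyaw 81.96 toolx [ 0.9902 -0.1399 -0.0011] tooly [-0.0011 -0.0001 -1.    ] F [ 0.251   0.4246 -0.4446] w 0.342 q [ 0.6456  0.5694 -0.8886  1.7141  0.4894  1.0976  1.0339]
shift [0.0004 0.0047 0.0005] rot [ 0.0003 -0.0008 -0.0011] deg 0.1
[ 0.5852 -0.016   0.0592]
[ 0.5852 -0.016   0.0592]
[ 0.5852 -0.016   0.0592]
```

Request:
{"op": "send_rows", "data": {
  "motion": [
    [20,0.0004,0.002,0.0005,0,0,-0.001],
    [20,0.0004,0.004,0.0005,0,0,-0.001],
    [20,0.0004,0.0047,0.0005,0,0,-0.001],
    [20,0.0004,0.0047,0.0005,0,0,-0.001]
  ]
}}

```text
clock: 9.93
position: [0.5855, -0.0155, 0.0541]
ee_rot: [0.705, -0.05, 0.049, -0.705]
ft_force: [0.3, -0.7, -0.5]
grip_width: 0.34
```

Request:
{"op": "send_rows", "data": {
  "motion": [
    [20,0,0.0007,0,0,0,0],
    [20,0,0.0007,0,0,0,0]
  ]
}}

```text
clock: 10.1
position: [0.5856, -0.0155, 0.054]
ee_rot: [0.706, -0.05, 0.049, -0.705]
ft_force: [-2.8, -0.7, 4.3]
grip_width: 0.339
```

Request:
{"op": "send_rows", "data": {
  "motion": [
    [38,0,0,0,0,0,0],
    [42,0,0,0,0,0,0],
    [50,0,0,0,0,0,0],
    [60,0,0,0,0,0,0],
    [65,0,0,0,0,0,0],
    [65,0,-0.015,0,0,0,0],
    [65,0,-0.05,0,0,0,0],
    [65,0,-0.09,0,0,0,0],
    [65,0,-0.1,0,0,0,0],
    [65,0,-0.1,0,0,0,0]
  ]
}}

```text
clock: 10.93
position: [0.5878, -0.0149, 0.1586]
ee_rot: [0.706, -0.047, 0.052, -0.705]
ft_force: [-0.6, 1.0, -0.1]
grip_width: 0.652
```

```bash
python3 - <<'E'
from h import *
st(); c=wr('w7'); im=c['pixels'][:,:,::-1]
cv2.imwrite('pics/w7.png',cv2.resize(im[130:270,240:400],None,fx=5,fy=5,interpolation=cv2.INTER_CUBIC)[:600])
E
```

```text
t 10.93 p [ 0.5878 -0.0149  0.1586] jawyaw 81.98 toolx [ 0.9902 -0.1396  0.0064] tooly [ 0.0063 -0.001  -1.    ] F [-0.626   0.9784 -0.1368] w 0.652 q [ 0.6945  0.4622 -0.9539  1.6238  0.395   1.2552  1.0982]
```

View pics/w7.png

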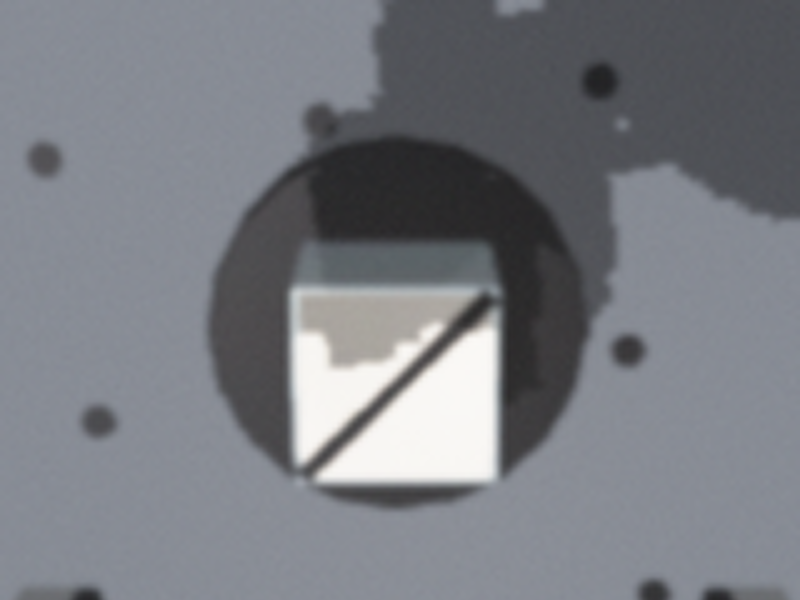

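```bash
python3 - <<'E'
from h import *
c=ld('w7'); c['obs']=get_obs()
q=[ray(c,a/5+239.6,b/5+129.6,.077) for a,b in((290,287),(502,287),(498,484),(296,484))]
m=np.mean(q,0);print(q,m,'off',(m-P0)@XH,(m-P0)@YH)
far=ray(c,396/5+239.6,507/5+129.6,.047);print('far edge x',(far-P0)@XH)
l,r=ray(c,208/5+239.6,325/5+129.6,.047),ray(c,585/5+239.6,325/5+129.6,.047);print((l-P0)@YH,(r-P0)@YH)
go([.4435,-.052,.19],107)
go([.599,.0733,.19],82)
E
```

```text
[array([ 0.5671, -0.0291]), array([0.5713, 0.0005]), array([ 0.6006, -0.0037]), array([ 0.5965, -0.0329])] [ 0.5839 -0.0163] off -0.0021291309149891148 -0.0008046604171809734
far edge x 0.028139515428332762
-0.03125695599415113 0.029439097089743942
shift [-0.1365 -0.0342 -0.0564] rot [ 0.0012 -0.437   0.0034] deg 25.0
shift [-0.0001 -0.0338  0.0894] rot [ 0.0005 -0.0007  0.0035] deg 0.2
```

```bash
python3 - <<'E'
from h import *
c=ld('w5'); c['obs']['position']=np.array([ 0.5845,-0.0156,0.1558])
print('w5 far edge',(ray(c,321.6,352/4+149.6,.047)-P0)@XH,'near top',(ray(c,321.6,53/4+149.6,.047)-P0)@XH,(ray(c,321.6,53/4+149.6,.037)-P0)@XH)
c=ld('w1')
print('w1 robot-side edge',(ray(c,324.2,375/6+139.6,.047)-P0)@XH,'far',(ray(c,324.2,101/6+139.6,.047)-P0)@XH)
print(c['obs']['position'])
st()
E
```

```text
w5 far edge 0.030537040642387065 near top -0.03221542395391629 -0.03062895445594551
w1 robot-side edge -0.030479575753577307 far 0.031859962306822906
[ 0.6089 -0.013   0.3284]
t 10.98 p [ 0.5867 -0.0153  0.1562] jawyaw 81.96 toolx [ 0.9902 -0.1398  0.0035] tooly [ 0.0034 -0.0009 -1.    ] F [-0.2616  0.2613 -0.1892] w 0.649 q [ 0.6941  0.4642 -0.9525  1.6266  0.3958  1.2537  1.0976]
```

```bash
python3 - <<'E'
from h import *
go([.4435,-.052,.19],17)
E
```

```text
shift [-0.1365 -0.0342 -0.0564] rot [-0.0016  1.1338  0.0034] deg 65.0
```

Request:
{"op": "send_rows", "data": {
  "motion": [
    [70,-0.015,-0.034,-0.007,-0.0016,0.12,0.003],
    [80,-0.045,-0.034,-0.018,-0.0016,0.24,0.003],
    [80,-0.08,-0.034,-0.033,-0.0016,0.36,0.003],
    [80,-0.11,-0.034,-0.045,-0.0016,0.48,0.003],
    [80,-0.1365,-0.034,-0.0564,-0.0016,0.6,0.003],
    [80,-0.1365,-0.034,-0.0564,-0.0016,0.72,0.003],
    [80,-0.1365,-0.034,-0.0564,-0.0016,0.84,0.003],
    [80,-0.1365,-0.034,-0.0564,-0.0016,0.96,0.003],
    [80,-0.1365,-0.034,-0.0564,-0.0016,1.08,0.003],
    [80,-0.1365,-0.034,-0.0564,-0.0016,1.134,0.003]
  ]
}}

```text
clock: 11.82
position: [0.4419, -0.0523, 0.1872]
ee_rot: [0.568, -0.424, 0.421, -0.566]
ft_force: [0.0, 0.8, -0.4]
grip_width: 0.801
```

Request:
{"op": "send_rows", "data": {
  "motion": [
    [80,0,0,0,0,0,0],
    [80,0,0,0,0,0,0],
    [80,0,0,0,0,0,0],
    [80,0,0,0,0,0,0]
  ]
}}

```text
clock: 12.15
position: [0.4424, -0.0522, 0.1876]
ee_rot: [0.569, -0.421, 0.419, -0.568]
ft_force: [0.9, 0.1, -0.7]
grip_width: 0.801
```

```bash
python3 - <<'E'
from h import *
st(); c=wr('w8'); im=c['pixels'][:,:,::-1]; print(get_obs()['position'])
cv2.imwrite('pics/w8a.png',cv2.resize(im[130:270,240:400],None,fx=5,fy=5,interpolation=cv2.INTER_CUBIC)[:600])
E
```

```text
t 12.15 p [ 0.4424 -0.0522  0.1876] jawyaw 17.08 toolx [ 0.2937 -0.9559 -0.0017] tooly [-0.0039  0.0006 -1.    ] F [ 0.8754  0.0684 -0.7381] w 0.801 q [ 0.9674  0.0195 -0.9418  1.926   0.0164  1.2081  0.318 ]
[ 0.4425 -0.0522  0.1876]
```

View pics/w8.png

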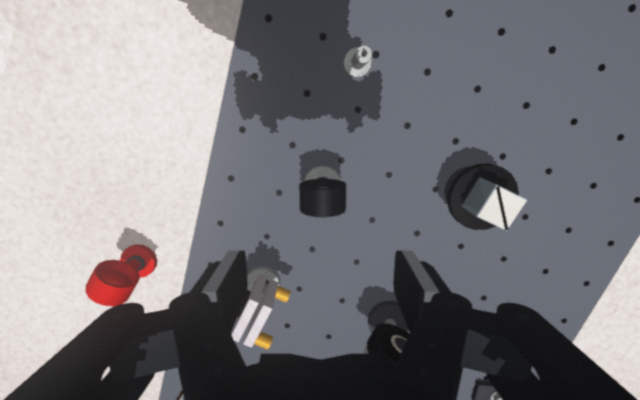

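View pics/w8a.png

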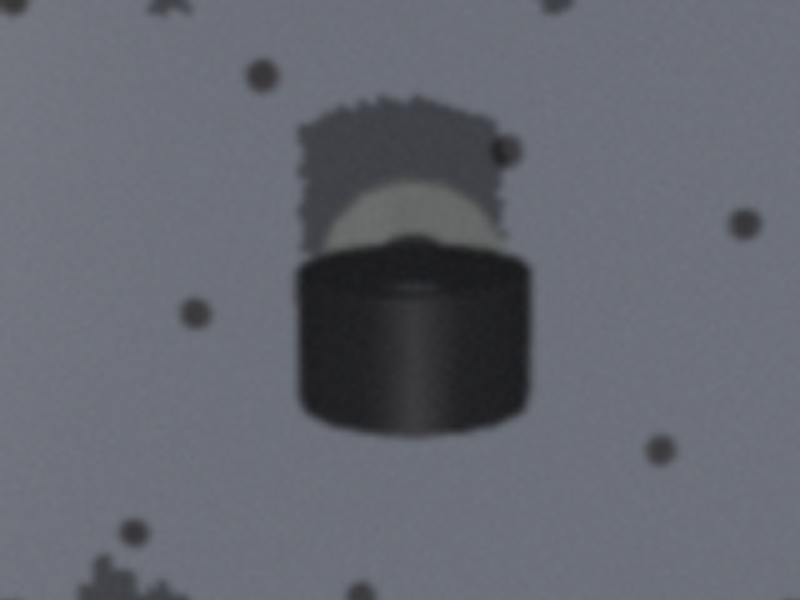

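```bash
python3 - <<'E'
from h import *
c=ld('w8'); c['obs']=get_obs()
a=ray(c,414/5+239.6,298/5+129.6,.082);b=ray(c,414/5+239.6,436/5+129.6,.082);print(a,b,np.linalg.norm(a-b),(a+b)/2, np.degrees(np.arctan2(*(b-a)[::-1])))
l=ray(c,298/5+239.6,335/5+129.6,.062);r=ray(c,530/5+239.6,335/5+129.6,.062);print(l,r,np.linalg.norm(l-r))
# foot: arc top row182 at col 413, z .020
t=ray(c,413/5+239.6,182/5+129.6,.020);tx=np.array([.2937,-.9559]);print('foot centre by arc',t+tx*.019)
go([*((a+b)/2),.045],17)
E
```

```text
[ 0.441  -0.0431] [ 0.4478 -0.0651] 0.023001076568405172 [ 0.4444 -0.0541] -72.83551903343849
[ 0.4254 -0.0599] [ 0.4635 -0.0482] 0.03985434610854373
foot centre by arc [ 0.4444 -0.0538]
shift [0.0026 0.1426 0.0018] rot [ 0.0034  0.001  -0.0015] deg 0.2
```

Request:
{"op": "send_rows", "data": {
  "motion": [
    [80,0.0025,0.035,0.0017,0.003,0.001,-0.001],
    [80,0.0025,0.075,0.0017,0.003,0.001,-0.001],
    [80,0.0025,0.11,0.0017,0.003,0.001,-0.001],
    [80,0.0025,0.135,0.0017,0.003,0.001,-0.001],
    [80,0.0025,0.145,0.0017,0.003,0.001,-0.001],
    [80,0.0025,0.145,0.0017,0.003,0.001,-0.001],
    [80,0.0025,0.145,0.0017,0.003,0.001,-0.001]
  ]
}}

```text
clock: 12.78
position: [0.4449, -0.0538, 0.0435]
ee_rot: [-0.568, 0.421, -0.421, 0.569]
ft_force: [0.4, -0.3, 0.0]
grip_width: 0.796
```

Request:
{"op": "send_rows", "data": {
  "motion": [
    [30,0,0,0,0,0,0],
    [30,0,0,0,0,0,0],
    [30,0,0,0,0,0,0],
    [30,0,0,0,0,0,0],
    [30,0,0,0,0,0,0],
    [30,0,0,0,0,0,0],
    [30,0,0,0,0,0,0],
    [30,0,0,0,0,0,0]
  ],
  "squeeze": 40
}}

```text
clock: 13.45
position: [0.4456, -0.0545, 0.0444]
ee_rot: [-0.568, 0.42, -0.422, 0.568]
ft_force: [-1.7, 0.3, 7.7]
grip_width: 0.455
```

```bash
python3 - <<'E'
from h import *
st(); wr('w9')
E
```

```text
t 13.45 p [ 0.4456 -0.0545  0.0444] jawyaw 16.92 toolx [ 0.291  -0.9567  0.0018] tooly [ 0.0021 -0.0012 -1.    ] F [-1.7464  0.2813  7.7289] w 0.455 q [ 0.8606  0.273  -0.9063  2.0708  0.2725  0.916   0.0998]
```

View pics/w9.png

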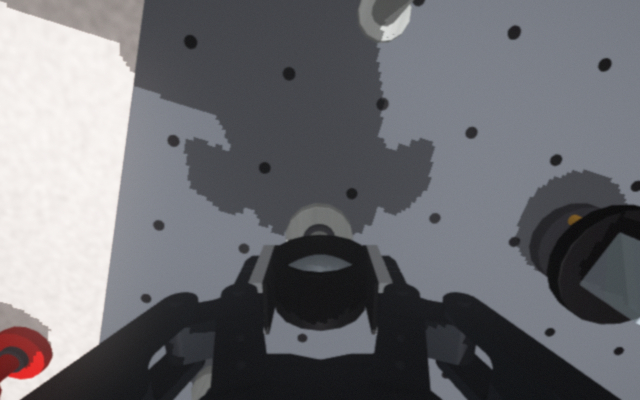

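Request:
{"op": "send_rows", "data": {
  "motion": [
    [30,0,-0.005,0,0,0,0],
    [30,0,-0.02,0,0,0,0],
    [30,0,-0.05,0,0,0,0],
    [30,0,-0.085,0,0,0,0],
    [30,0,-0.11,0,0,0,0],
    [30,0,-0.12,0,0,0,0],
    [30,0,-0.12,0,0,0,0],
    [30,0,-0.12,0,0,0,0]
  ]
}}

```text
clock: 14.17
position: [0.4442, -0.0545, 0.1624]
ee_rot: [0.568, -0.421, 0.421, -0.568]
ft_force: [0.1, 0.3, -3.4]
grip_width: 0.456
```

```bash
python3 - <<'E'
from h import *
st(); wr('w10'); go([.5987,.0733,.16],-8)
E
```

```text
t 14.17 p [ 0.4442 -0.0545  0.1624] jawyaw 16.89 toolx [ 0.2906 -0.9568  0.0007] tooly [-0.0001 -0.0008 -1.    ] F [ 0.148   0.2685 -3.4258] w 0.456 q [ 0.9775  0.06   -0.9654  1.9561  0.0548  1.1521  0.2855]
shift [-0.077   0.0014  0.1854] rot [ 0.0017  0.4348 -0.0003] deg 24.9
```

View pics/w10.png

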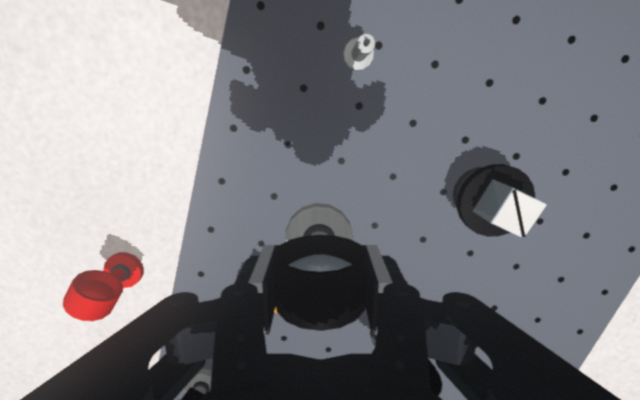

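Request:
{"op": "send_rows", "data": {
  "motion": [
    [30,-0.006,0.001,0.013,0,0.04,0],
    [30,-0.015,0.001,0.035,0.001,0.09,0],
    [30,-0.025,0.001,0.06,0.001,0.145,0],
    [30,-0.035,0.001,0.085,0.001,0.2,0],
    [30,-0.045,0.001,0.11,0.001,0.26,0],
    [30,-0.055,0.001,0.135,0.001,0.32,0],
    [30,-0.065,0.001,0.158,0.001,0.375,0],
    [30,-0.072,0.001,0.175,0.001,0.415,0],
    [30,-0.077,0.0014,0.1854,0.0017,0.4348,0],
    [30,-0.077,0.0014,0.1854,0.0017,0.4348,0]
  ]
}}

```text
clock: 15.05
position: [0.5992, 0.0762, 0.1586]
ee_rot: [-0.465, 0.534, -0.532, 0.465]
ft_force: [-0.9, -0.2, -2.0]
grip_width: 0.453
```

Request:
{"op": "send_rows", "data": {
  "motion": [
    [30,0,0,0,0,0,0],
    [30,0,0,0,0,0,0],
    [30,0,0,0,0,0,0],
    [30,0,0,0,0,0,0]
  ]
}}

```text
clock: 15.38
position: [0.599, 0.0726, 0.1612]
ee_rot: [0.464, -0.533, 0.534, -0.464]
ft_force: [-0.4, -0.9, -1.5]
grip_width: 0.456
```

```bash
python3 - <<'E'
from h import *
st(); c=wr('w11'); im=c['pixels'][:,:,::-1]
cv2.imwrite('pics/w11a.png',cv2.resize(im[190:340,240:400],None,fx=4,fy=4,interpolation=cv2.INTER_CUBIC))
go([.5987,.0733,.06],-8)
E
```

```text
t 15.38 p [0.599  0.0726 0.1612] jawyaw -8.02 toolx [-0.1396 -0.9902  0.0001] tooly [ 0.0011 -0.0002 -1.    ] F [-0.3914 -0.9113 -1.4847] w 0.456 q [ 0.479   0.4733 -0.8791  1.5764  0.3771  1.2696 -0.599 ]
shift [-0.0006  0.1013 -0.0007] rot [-0.0014 -0.0004 -0.    ] deg 0.1
```

View pics/w11.png

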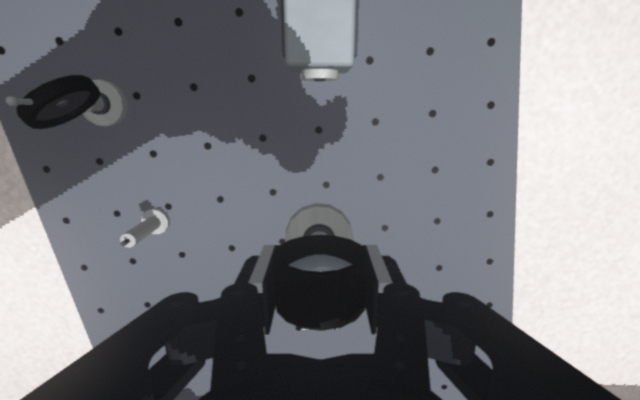

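View pics/w11a.png

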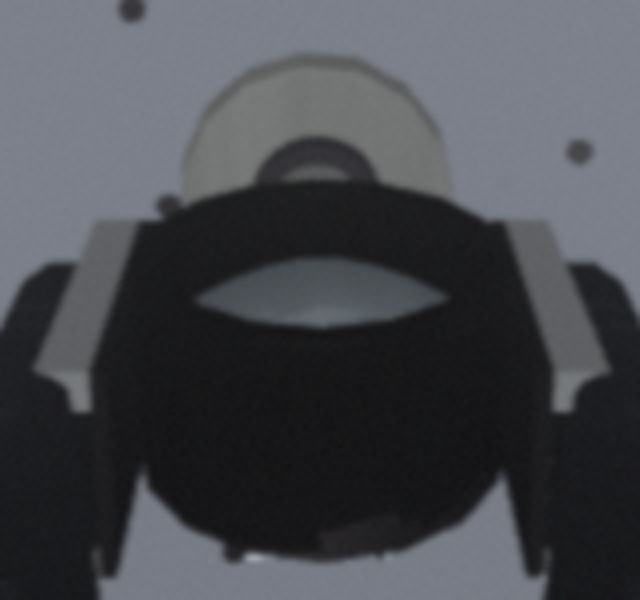

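```bash
python3 - <<'E'
from h import *
c=ld('w11')
print('foot front top',tray(c,319,66/4+189.6,.0244)+[.019,0,0],'bottom',tray(c,319,54/4+189.6,.0324)+[.019,0,0])
print('laser nose bottom? ray',ray(c,319,74,.062))
print('lens far',tray(c,319.5,560/4+189.6,-.0376), tray(c,319.5,328/4+189.6,-.0376))
P=P0+.09*YH;print(P)
E
```

```text
foot front top [-0.0008  0.0244 -0.0006] bottom [-0.0001  0.0324 -0.0006]
laser nose bottom? ray [0.6115 0.165 ]
lens far [ 0.0106 -0.0376 -0.0002] [-0.014  -0.0376 -0.0002]
[0.5987 0.0733]
```

Request:
{"op": "send_rows", "data": {
  "motion": [
    [30,0,0.02,-0.0004,0,0,0],
    [30,0,0.045,-0.0004,-0.0014,0,0],
    [30,0,0.07,-0.0004,-0.0014,0,0],
    [30,0,0.09,-0.0004,-0.0014,0,0],
    [30,0,0.105,-0.0004,-0.0014,0,0],
    [30,0,0.109,-0.0004,-0.0014,0,0],
    [30,0,0.109,-0.0004,-0.0014,0,0],
    [30,0,0.109,-0.0004,-0.0014,0,0],
    [30,0,0.109,-0.0004,-0.0014,0,0]
  ]
}}

```text
clock: 16.18
position: [0.6001, 0.0738, 0.0538]
ee_rot: [0.463, -0.533, 0.534, -0.465]
ft_force: [0.3, -0.2, -1.7]
grip_width: 0.454
```

```bash
python3 - <<'E'
from h import *
st(); go([.5986,.0725,.045],-8)
E
```

```text
t 16.18 p [0.6001 0.0738 0.0538] jawyaw -7.99 toolx [-0.1389 -0.9903 -0.0011] tooly [ 0.0022  0.0008 -1.    ] F [ 0.2986 -0.248  -1.7237] w 0.454 q [ 0.4327  0.5873 -0.819   1.6707  0.4736  1.091  -0.6654]
shift [ 0.0015  0.0088 -0.0013] rot [-0.002   0.0002 -0.0011] deg 0.1
```

Request:
{"op": "send_rows", "data": {
  "motion": [
    [30,0.001,0.003,-0.0009,-0.002,0,-0.001],
    [30,0.001,0.003,-0.0009,-0.002,0,-0.001],
    [30,0.001,0.003,-0.0009,-0.002,0,-0.001],
    [30,0.001,0.003,-0.0009,-0.002,0,-0.001],
    [30,0.001,0.003,-0.0009,-0.002,0,-0.001]
  ]
}}

```text
clock: 16.6
position: [0.5982, 0.0728, 0.0495]
ee_rot: [-0.465, 0.534, -0.533, 0.463]
ft_force: [0.4, -0.2, -2.1]
grip_width: 0.455
```

```bash
python3 - <<'E'
from h import *
st(); go([.5986,.0725,.045],-8)
E
```

```text
t 16.6 p [0.5982 0.0728 0.0495] jawyaw -7.98 toolx [-0.1389 -0.9903  0.0004] tooly [-0.0019 -0.0001 -1.    ] F [ 0.4062 -0.1932 -2.0829] w 0.455 q [ 0.4322  0.5914 -0.8162  1.675   0.4761  1.0875 -0.6664]
shift [0.0002 0.0045 0.0004] rot [0.0018 0.0003 0.0004] deg 0.1
```

Request:
{"op": "send_rows", "data": {
  "motion": [
    [30,0.0002,0.002,0.0004,0.002,0,0],
    [30,0.0002,0.004,0.0004,0.002,0,0],
    [30,0.0002,0.0045,0.0004,0.002,0,0],
    [30,0.0002,0.0045,0.0004,0.002,0,0]
  ]
}}

```text
clock: 16.93
position: [0.5984, 0.0726, 0.0447]
ee_rot: [0.464, -0.534, 0.534, -0.464]
ft_force: [-0.2, -0.6, -2.3]
grip_width: 0.457
```

Request:
{"op": "send_rows", "data": {
  "motion": [
    [30,0,0.001,0,0,0,0],
    [30,0,0.001,0,0,0,0],
    [30,0,0.001,0,0,0,0]
  ]
}}

```text
clock: 17.18
position: [0.5986, 0.0727, 0.0445]
ee_rot: [0.464, -0.533, 0.534, -0.464]
ft_force: [-4.3, -0.6, 7.0]
grip_width: 0.452
```

Contact (7 N). Release and rise.

Request:
{"op": "send_rows", "data": {
  "motion": [
    [49,0,0,0,0,0,0],
    [53,0,0,0,0,0,0],
    [60,0,0,0,0,0,0],
    [70,0,0,0,0,0,0],
    [75,0,0,0,0,0,0],
    [75,0,-0.015,0,0,0,0],
    [75,0,-0.05,0,0,0,0],
    [75,0,-0.09,0,0,0,0],
    [75,0,-0.13,0,0,0,0],
    [75,0,-0.15,0,0,0,0]
  ]
}}

```text
clock: 18.02
position: [0.5998, 0.0737, 0.2001]
ee_rot: [0.463, -0.532, 0.535, -0.466]
ft_force: [0.4, -0.1, 0.3]
grip_width: 0.749
```

Request:
{"op": "send_rows", "data": {
  "motion": [
    [75,0,0,0,0,0,0],
    [75,0,0,0,0,0,0],
    [75,0,0,0,0,0,0],
    [75,0,0,0,0,0,0]
  ]
}}

```text
clock: 18.35
position: [0.5979, 0.0724, 0.1928]
ee_rot: [-0.465, 0.534, -0.533, 0.463]
ft_force: [0.2, -0.4, -0.5]
grip_width: 0.747
```

```bash
python3 - <<'E'
from h import *
st(); c=wr('w12'); im=c['pixels'][:,:,::-1]
cv2.imwrite('pics/w12.png',im)
go([.426,.171,.21],26)
E
```

```text
t 18.35 p [0.5979 0.0724 0.1928] jawyaw -7.98 toolx [-0.1388 -0.9903  0.0008] tooly [-0.0021 -0.0006 -1.    ] F [ 0.2035 -0.4144 -0.4902] w 0.747 q [ 0.4875  0.4474 -0.8921  1.5386  0.3541  1.328  -0.5822]
shift [-0.0738 -0.017  -0.1839] rot [ 0.0023 -0.593   0.0001] deg 34.0
```

View pics/w12.png

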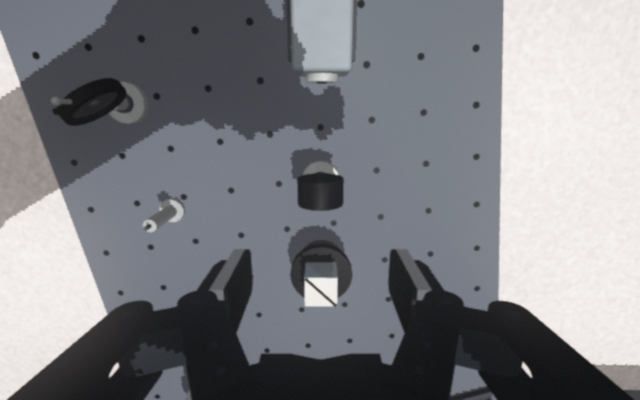

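```bash
python3 - <<'E'
from h import *
c=ld('w12'); print(ray(c,127,103,.02), ray(c,95,101,.062))
p=ray(c,95,101,.062)
go([*p,.21],28)
E
```

```text
[0.4297 0.1714] [0.4283 0.1727]
shift [-0.0758 -0.017  -0.1819] rot [ 0.0023 -0.6279  0.0001] deg 36.0
```

Request:
{"op": "send_rows", "data": {
  "motion": [
    [80,-0.0076,-0.004,-0.018,0.002,-0.07,0],
    [85,-0.019,-0.009,-0.045,0.002,-0.15,0],
    [90,-0.035,-0.017,-0.084,0.002,-0.27,0],
    [90,-0.05,-0.017,-0.12,0.002,-0.39,0],
    [90,-0.066,-0.017,-0.158,0.002,-0.51,0],
    [90,-0.0758,-0.017,-0.1819,0.002,-0.628,0],
    [90,-0.0758,-0.017,-0.1819,0.002,-0.628,0],
    [90,-0.0758,-0.017,-0.1819,0.002,-0.628,0],
    [90,-0.0758,-0.017,-0.1819,0.002,-0.628,0],
    [90,-0.0758,-0.017,-0.1819,0.002,-0.628,0]
  ]
}}

```text
clock: 19.23
position: [0.4296, 0.1721, 0.2106]
ee_rot: [-0.605, 0.365, -0.365, 0.606]
ft_force: [1.7, -0.6, 0.3]
grip_width: 0.896
```

Request:
{"op": "send_rows", "data": {
  "motion": [
    [90,0,0,0,0,0,0],
    [90,0,0,0,0,0,0],
    [90,0,0,0,0,0,0]
  ]
}}

```text
clock: 19.48
position: [0.4291, 0.1728, 0.2107]
ee_rot: [-0.606, 0.364, -0.365, 0.606]
ft_force: [0.1, -0.5, 0.1]
grip_width: 0.901
```

```bash
python3 - <<'E'
from h import *
st(); c=wr('w13'); im=c['pixels'][:,:,::-1]; print(get_obs()['position'])
cv2.imwrite('pics/w13a.png',cv2.resize(im[120:260,240:400],None,fx=5,fy=5,interpolation=cv2.INTER_CUBIC)[:600])
E
```

```text
t 19.48 p [0.4291 0.1728 0.2107] jawyaw 27.96 toolx [ 0.4689 -0.8832 -0.0002] tooly [ 0.0011  0.0008 -1.    ] F [ 0.133  -0.5239  0.1261] w 0.901 q [ 0.6804  0.0751 -1.1786  1.8541  0.0728  1.2581 -0.0314]
[0.4291 0.1729 0.2107]
```

View pics/w13.png

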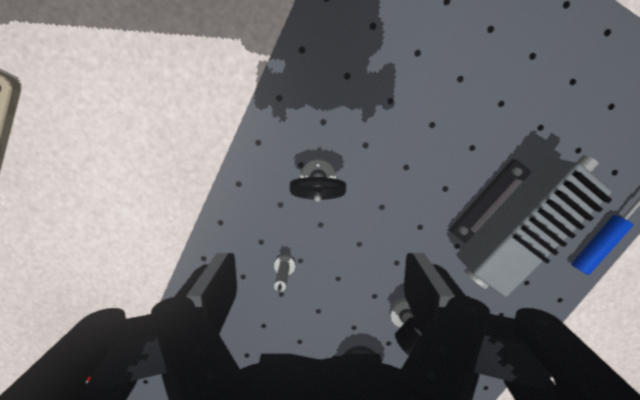

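View pics/w13a.png

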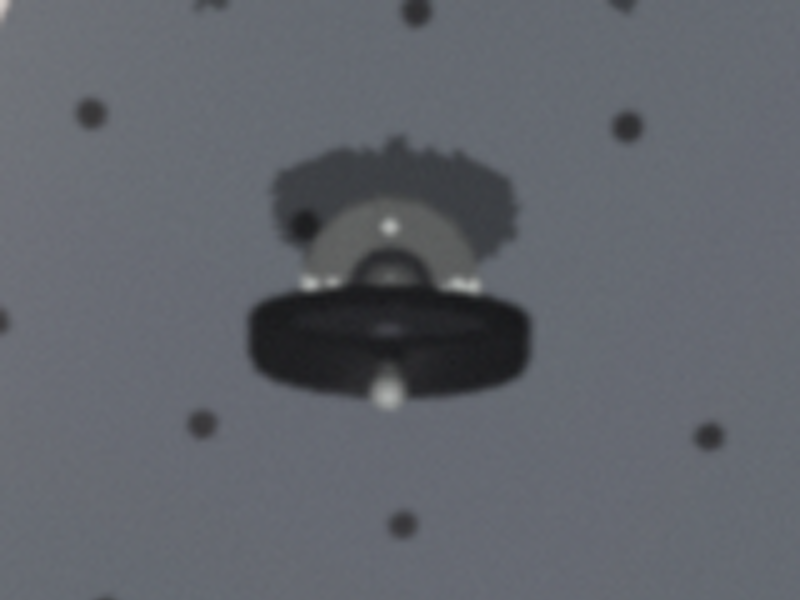

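```bash
python3 - <<'E'
from h import *
c=ld('w13'); tx=np.array([.4689,-.8832])
f=lambda u,v,z:ray(c,u/5+239.6,v/5+119.6,z)
print('lever',f(388,390,.100),'disc far',f(389,397,.088)-.005*tx,'foot arc',f(391,200,.020)+.019*tx)
l,r=f(248,335,.062),f(530,335,.062);print(l,r,np.linalg.norm(l-r),(l+r)/2)
go([.4282,.1724,.044],28)
E
```

```text
lever [0.4266 0.1724] disc far [0.4264 0.1728] foot arc [0.4269 0.172 ]
[0.4035 0.1601] [0.4495 0.1846] 0.05213825999537473 [0.4265 0.1723]
shift [ 0.      0.1667 -0.0012] rot [-0.0014 -0.0004  0.    ] deg 0.1
```

Request:
{"op": "send_rows", "data": {
  "motion": [
    [90,-0.0006,0.035,-0.0025,0,0,0],
    [90,-0.0006,0.075,-0.0025,0,0,0],
    [90,-0.0006,0.11,-0.0025,0,0,0],
    [90,-0.0006,0.14,-0.0025,0,0,0],
    [90,-0.0006,0.162,-0.0025,0,0,0],
    [90,-0.0006,0.1697,-0.0025,0,0,0],
    [90,-0.0006,0.1697,-0.0025,0,0,0],
    [90,-0.0006,0.1697,-0.0025,0,0,0],
    [90,-0.0006,0.1697,-0.0025,0,0,0]
  ]
}}

```text
clock: 20.28
position: [0.4278, 0.1727, 0.0426]
ee_rot: [-0.605, 0.363, -0.365, 0.607]
ft_force: [-0.3, 0.0, 0.7]
grip_width: 0.901
```

Request:
{"op": "send_rows", "data": {
  "motion": [
    [45,0,0,0,0,0,0],
    [45,0,0,0,0,0,0],
    [45,0,0,0,0,0,0],
    [45,0,0,0,0,0,0],
    [45,0,0,0,0,0,0],
    [45,0,0,0,0,0,0],
    [45,0,0,0,0,0,0],
    [45,0,0,0,0,0,0]
  ],
  "squeeze": 40
}}

```text
clock: 20.95
position: [0.4276, 0.1723, 0.0424]
ee_rot: [-0.605, 0.363, -0.365, 0.607]
ft_force: [-2.3, -1.0, 11.5]
grip_width: 0.598
```

```bash
python3 - <<'E'
from h import *
st(); wr('w14')
E
```

```text
t 20.95 p [0.4276 0.1723 0.0424] jawyaw 27.98 toolx [ 0.4692 -0.8831  0.0021] tooly [ 0.0037 -0.0004 -1.    ] F [-2.3349 -1.0362 11.523 ] w 0.598 q [ 0.4706  0.3676 -1.0562  2.0398  0.3976  0.9503 -0.3057]
```

View pics/w14.png

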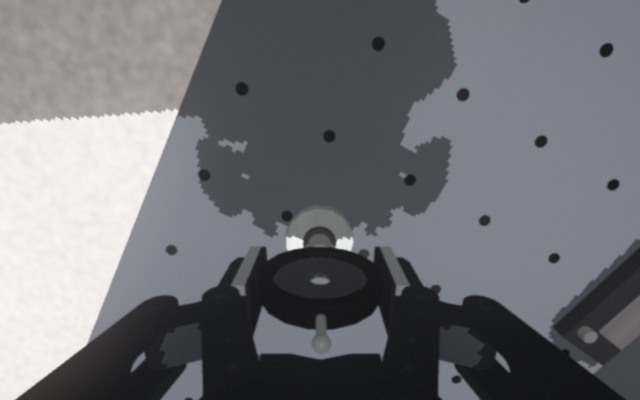

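Request:
{"op": "send_rows", "data": {
  "motion": [
    [45,0,-0.005,0,0,0,0],
    [45,0,-0.02,0,0,0,0],
    [45,0,-0.05,0,0,0,0],
    [45,0,-0.085,0,0,0,0],
    [45,0,-0.11,0,0,0,0],
    [45,0,-0.125,0,0,0,0],
    [45,0,-0.125,0,0,0,0],
    [45,0,-0.125,0,0,0,0]
  ]
}}

```text
clock: 21.67
position: [0.4269, 0.1719, 0.1666]
ee_rot: [-0.606, 0.363, -0.366, 0.606]
ft_force: [0.8, 0.3, -2.0]
grip_width: 0.592
```

```bash
python3 - <<'E'
from h import *
st(); wr('w15'); p=P0-.09*YH;print(p); go([*p,.168],-8); go([.5,.03,.19],10)
E
```

```text
t 21.67 p [0.4269 0.1719 0.1666] jawyaw 27.96 toolx [ 0.4688 -0.8833  0.0026] tooly [ 0.0036 -0.001  -1.    ] F [ 0.8374  0.2802 -1.954 ] w 0.592 q [ 0.6634  0.1421 -1.1947  1.9191  0.1464  1.1712 -0.0968]
[ 0.5735 -0.1049]
shift [ 0.3135 -0.0018  0.0002] rot [-0.0017  0.6279  0.0012] deg 36.0
shift [ 0.1598 -0.0241 -0.0014] rot [-0.0015  0.3137  0.0015] deg 18.0
```

View pics/w15.png

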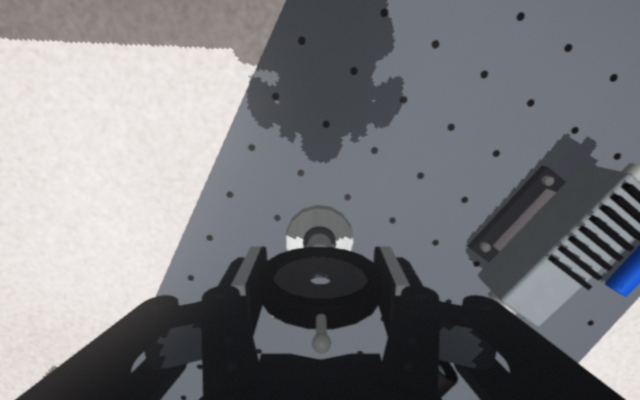

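Request:
{"op": "send_rows", "data": {
  "motion": [
    [45,0.012,-0.002,0,0,0.03,0],
    [45,0.034,-0.002,0,-0.0017,0.08,0.001],
    [45,0.065,-0.002,0,-0.0017,0.14,0.001],
    [45,0.1,-0.002,0,-0.0017,0.21,0.001],
    [45,0.135,-0.002,0,-0.0017,0.28,0.001],
    [45,0.17,-0.002,0,-0.0017,0.35,0.001],
    [45,0.205,-0.002,0,-0.0017,0.42,0.001],
    [45,0.24,-0.002,0,-0.0017,0.5,0.001],
    [45,0.27,-0.002,0,-0.0017,0.56,0.001],
    [45,0.295,-0.002,0,-0.0017,0.6,0.001]
  ]
}}

```text
clock: 22.55
position: [0.5651, -0.0935, 0.1664]
ee_rot: [-0.47, 0.53, -0.529, 0.468]
ft_force: [-0.0, 1.0, -1.8]
grip_width: 0.59
```

```bash
python3 - <<'E'
from h import *
st(); p=P0-.09*YH; go([*p,.168],-8)
E
```

```text
t 22.55 p [ 0.5651 -0.0935  0.1664] jawyaw -6.94 toolx [-0.1208 -0.9927  0.0003] tooly [-0.0029  0.0001 -1.    ] F [-0.0111  1.0125 -1.7697] w 0.59 q [ 0.7901  0.3931 -0.8702  1.6495  0.3136  1.2492 -0.2649]
shift [ 0.0103 -0.0017  0.0098] rot [0.0029 0.0186 0.0003] deg 1.1
```

Request:
{"op": "send_rows", "data": {
  "motion": [
    [45,0.01,-0.0017,0.0098,0.001,0.0186,0],
    [45,0.01,-0.0017,0.0098,0.001,0.0186,0],
    [45,0.01,-0.0017,0.0098,0.001,0.0186,0],
    [45,0.01,-0.0017,0.0098,0.001,0.0186,0],
    [45,0.01,-0.0017,0.0098,0.001,0.0186,0]
  ]
}}

```text
clock: 22.97
position: [0.5731, -0.0988, 0.1696]
ee_rot: [-0.467, 0.531, -0.531, 0.467]
ft_force: [-0.1, 0.1, -1.2]
grip_width: 0.593
```

```bash
python3 - <<'E'
from h import *
st(); c=wr('w16'); im=c['pixels'][:,:,::-1]
cv2.imwrite('pics/w16a.png',cv2.resize(im[190:360,240:400],None,fx=4,fy=3.5,interpolation=cv2.INTER_CUBIC))
p=P0-.09*YH; go([*p,.05],-8)
E
```

```text
t 22.97 p [ 0.5731 -0.0988  0.1696] jawyaw -7.4 toolx [-0.1288 -0.9917 -0.0007] tooly [-0.      0.0007 -1.    ] F [-0.1273  0.1096 -1.2425] w 0.593 q [ 0.7844  0.4072 -0.8639  1.6253  0.3212  1.2589 -0.2681]
shift [0.0062 0.1198 0.0011] rot [-0.0002  0.0106 -0.0005] deg 0.6
```

View pics/w16.png

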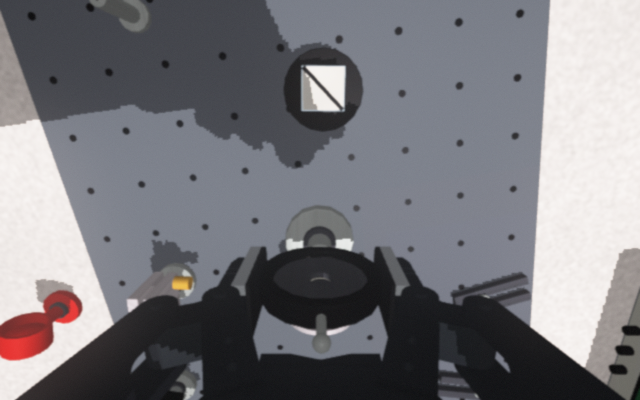

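View pics/w16a.png

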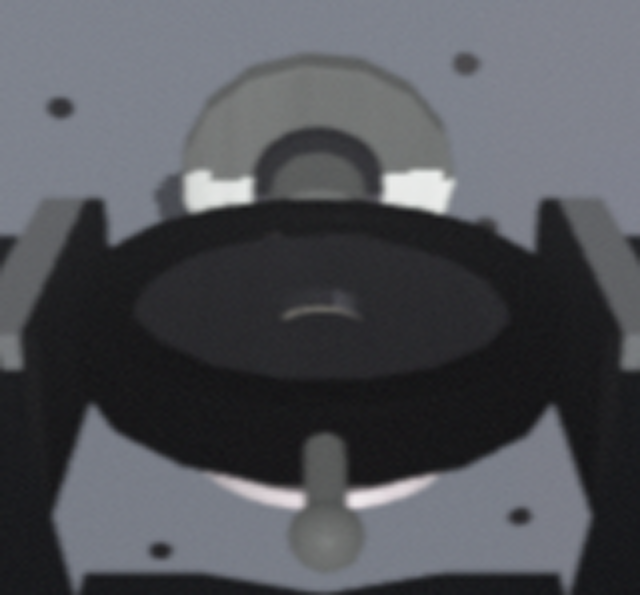

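```bash
python3 - <<'E'
from h import *
c=ld('w16')
print('foot',tray(c,319.2,66/3.5+189.6,.0224)+[.019,0,0],tray(c,319.2,53/3.5+189.6,.0304)+[.019,0,0],'lever',tray(c,325/4+239.6,537/3.5+189.6,-.0576))
st()
E
```

```text
foot [-0.0001  0.0224 -0.0005] [ 0.0002  0.0304 -0.0005] lever [ 0.0001 -0.0576  0.0002]
t 23.02 p [ 0.5732 -0.0987  0.1698] jawyaw -7.39 toolx [-0.1286 -0.9917 -0.0005] tooly [ 0.0003  0.0004 -1.    ] F [ 0.0501 -0.3792 -1.5902] w 0.59 q [ 0.7843  0.4069 -0.864   1.6251  0.3213  1.2589 -0.2681]
```

Request:
{"op": "send_rows", "data": {
  "motion": [
    [45,0.002,0.02,0.001,0,0.005,0],
    [45,0.004,0.045,0.001,0,0.01,0],
    [45,0.006,0.07,0.001,0,0.01,0],
    [45,0.006,0.095,0.001,0,0.01,0],
    [45,0.006,0.112,0.001,0,0.01,0],
    [45,0.006,0.118,0.001,0,0.01,0],
    [45,0.006,0.118,0.001,0,0.01,0],
    [45,0.006,0.118,0.001,0,0.01,0],
    [45,0.006,0.118,0.001,0,0.01,0]
  ]
}}

```text
clock: 23.77
position: [0.5749, -0.1051, 0.0536]
ee_rot: [0.463, -0.533, 0.534, -0.465]
ft_force: [-0.5, 0.3, -1.7]
grip_width: 0.586
```

Request:
{"op": "send_rows", "data": {
  "motion": [
    [45,0,0,0,0,0,0],
    [45,0,0,0,0,0,0]
  ]
}}

```text
clock: 23.93
position: [0.5745, -0.1054, 0.0531]
ee_rot: [0.463, -0.533, 0.534, -0.464]
ft_force: [0.0, -0.2, -1.2]
grip_width: 0.591
```

```bash
python3 - <<'E'
from h import *
st(); p=P0-.09*YH; go([*p,.044],-8)
E
```

```text
t 23.93 p [ 0.5745 -0.1054  0.0531] jawyaw -8.02 toolx [-0.1395 -0.9902 -0.0003] tooly [ 0.0025 -0.     -1.    ] F [ 0.021  -0.2026 -1.2077] w 0.591 q [ 0.7368  0.5364 -0.7962  1.7281  0.4323  1.0589 -0.3452]
shift [-0.0003  0.0091 -0.0011] rot [-0.0025 -0.0004 -0.0003] deg 0.1
```

Request:
{"op": "send_rows", "data": {
  "motion": [
    [45,-0.0003,0.003,-0.0008,-0.0015,0,0],
    [45,-0.0003,0.006,-0.0008,-0.0015,0,0],
    [45,-0.0003,0.0085,-0.0008,-0.0015,0,0],
    [45,-0.0003,0.0085,-0.0008,-0.0015,0,0],
    [45,-0.0003,0.0085,-0.0008,-0.0015,0,0],
    [45,-0.0003,0.0085,-0.0008,-0.0015,0,0]
  ]
}}

```text
clock: 24.43
position: [0.5732, -0.1048, 0.0435]
ee_rot: [-0.464, 0.534, -0.533, 0.464]
ft_force: [0.4, 0.3, -0.6]
grip_width: 0.589
```

```bash
python3 - <<'E'
from h import *
st(); p=P0-.09*YH; go([*p,.0425],-8)
E
```

```text
t 24.43 p [ 0.5732 -0.1048  0.0435] jawyaw -8.01 toolx [-0.1394 -0.9902 -0.0008] tooly [-0.0006  0.0008 -1.    ] F [ 0.4468  0.2665 -0.6367] w 0.589 q [ 0.7314  0.5481 -0.7899  1.7351  0.441   1.0459 -0.3519]
shift [0.0001 0.001  0.0003] rot [ 0.0007 -0.0002 -0.0008] deg 0.1
```

Request:
{"op": "send_rows", "data": {
  "motion": [
    [45,0,0.0015,0.0003,0.0006,0,0],
    [45,0,0.002,0.0003,0.0006,0,0],
    [45,0,0.002,0.0003,0.0006,0,0]
  ]
}}

```text
clock: 24.68
position: [0.5738, -0.1047, 0.0425]
ee_rot: [0.464, -0.534, 0.534, -0.464]
ft_force: [-4.0, 0.5, 8.4]
grip_width: 0.592
```

Seated (8 N). Release and rise.

Request:
{"op": "send_rows", "data": {
  "motion": [
    [62,0,0,0,0,0,0],
    [66,0,0,0,0,0,0],
    [74,0,0,0,0,0,0],
    [85,0,0,0,0,0,0],
    [90,0,0,0,0,0,0],
    [90,0,-0.015,0,0,0,0],
    [90,0,-0.05,0,0,0,0],
    [90,0,-0.09,0,0,0,0],
    [90,0,-0.13,0,0,0,0],
    [90,0,-0.16,0,0,0,0]
  ]
}}

```text
clock: 25.52
position: [0.5741, -0.1044, 0.2062]
ee_rot: [0.463, -0.533, 0.534, -0.465]
ft_force: [0.6, -0.5, 0.2]
grip_width: 0.898
```

Request:
{"op": "send_rows", "data": {
  "motion": [
    [90,0,0,0,0,0,0],
    [90,0,0,0,0,0,0],
    [90,0,0,0,0,0,0],
    [90,0,0,0,0,0,0]
  ]
}}

```text
clock: 25.85
position: [0.5728, -0.105, 0.2006]
ee_rot: [-0.464, 0.534, -0.533, 0.464]
ft_force: [0.2, -0.7, -0.6]
grip_width: 0.9
```

```bash
python3 - <<'E'
from h import *
st(); c=wr('w17')
go([.387,-.306,.19],72);go([.387,-.306,.19],-108)
E
```

```text
t 25.85 p [ 0.5728 -0.105   0.2006] jawyaw -8.01 toolx [-0.1394 -0.9902 -0.0007] tooly [-0.0017  0.0009 -1.    ] F [ 0.2482 -0.6868 -0.6202] w 0.9 q [ 0.7996  0.3837 -0.8713  1.5831  0.2994  1.3172 -0.2519]
shift [ 0.225   0.0106 -0.1559] rot [ 0.0011 -1.3964 -0.0022] deg 80.0
shift [ 0.225   0.0106 -0.1559] rot [0.0023 1.7451 0.0011] deg 100.0
```

View pics/w17.png

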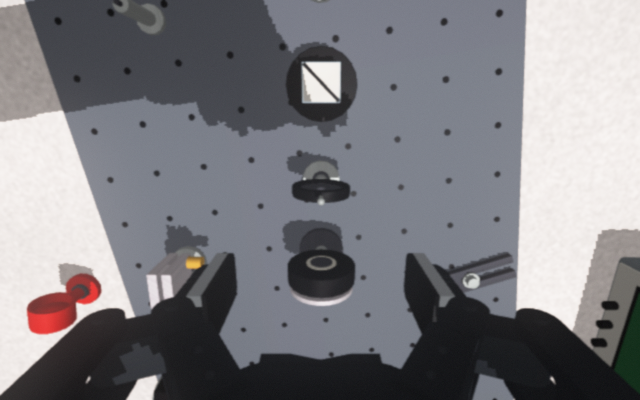

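Request:
{"op": "send_rows", "data": {
  "motion": [
    [90,0.02,0,-0.014,0,-0.1,0],
    [90,0.05,0.005,-0.035,0,-0.22,0],
    [90,0.085,0.01,-0.06,0,-0.34,0],
    [90,0.12,0.01,-0.083,0,-0.46,0],
    [90,0.155,0.01,-0.107,0,-0.58,0],
    [90,0.19,0.01,-0.13,0,-0.7,0],
    [90,0.21,0.01,-0.146,0,-0.82,0],
    [90,0.225,0.01,-0.156,0,-0.94,0],
    [90,0.225,0.01,-0.156,0,-1.06,0],
    [90,0.225,0.01,-0.156,0,-1.18,0]
  ]
}}

```text
clock: 26.73
position: [0.385, -0.3082, 0.1905]
ee_rot: [-0.674, 0.212, -0.211, 0.675]
ft_force: [1.4, 0.3, -0.1]
grip_width: 0.902
```

```bash
python3 - <<'E'
from h import *
st()
go([.387,-.306,.19],72)
E
```

```text
t 26.73 p [ 0.385  -0.3082  0.1905] jawyaw 55.21 toolx [ 0.8212 -0.5706 -0.0023] tooly [-0.0018  0.0015 -1.    ] F [ 1.3617  0.3187 -0.1034] w 0.902 q [ 1.4732  0.1716 -0.9587  1.815   0.1482  1.2332  1.4353]
shift [0.0004 0.0005 0.003 ] rot [-0.0005 -0.2931 -0.0023] deg 16.8
```

Request:
{"op": "send_rows", "data": {
  "motion": [
    [90,0.0004,0,0.003,0,-0.12,-0.002],
    [90,0.0004,0,0.003,0,-0.23,-0.002],
    [90,0.0004,0,0.003,0,-0.293,-0.002],
    [90,0.0004,0,0.003,0,-0.293,-0.002],
    [90,0.0004,0,0.003,0,-0.293,-0.002],
    [90,0.0004,0,0.003,0,-0.293,-0.002],
    [90,0.0004,0,0.003,0,-0.293,-0.002]
  ]
}}

```text
clock: 27.32
position: [0.3896, -0.3037, 0.1912]
ee_rot: [-0.698, 0.111, -0.112, 0.698]
ft_force: [-1.1, 0.0, 0.1]
grip_width: 0.905
```

```bash
python3 - <<'E'
from h import *
st(); c=wr('w18'); im=c['pixels'][:,:,::-1]; print(get_obs()['position'])
cv2.imwrite('pics/w18a.png',cv2.resize(im[120:260,240:400],None,fx=5,fy=5,interpolation=cv2.INTER_CUBIC)[:600])
E
```

```text
t 27.32 p [ 0.3896 -0.3037  0.1912] jawyaw 71.85 toolx [ 0.9502 -0.3115  0.0015] tooly [ 0.0016  0.0001 -1.    ] F [-1.0827  0.0308  0.075 ] w 0.905 q [ 1.4947  0.1787 -0.9974  1.8137  0.158   1.2329  1.706 ]
[ 0.3896 -0.3037  0.1913]
```

View pics/w18a.png

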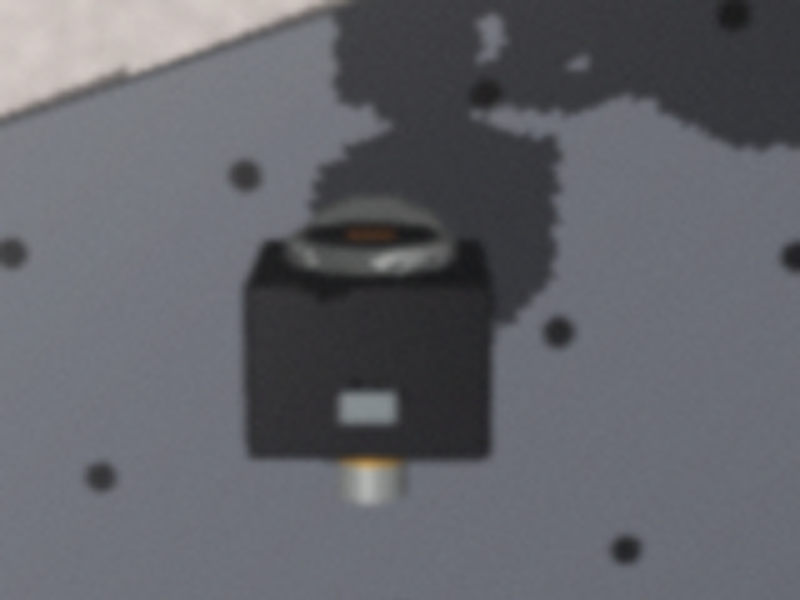

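```bash
python3 - <<'E'
from h import *
c=ld('w18'); c['obs']=get_obs()
q=[ray(c,a/5+239.6,b/5+119.6,.082) for a,b in((245,286),(491,286),(491,459),(248,459))]
print(q,np.mean(q,0),np.linalg.norm(q[0]-q[1]),np.linalg.norm(q[1]-q[2]))
d=q[1]-q[0];print(np.degrees(np.arctan2(d[1],d[0])));d=q[2]-q[3];print(np.degrees(np.arctan2(d[1],d[0])))
m=np.mean(q,0); go([*m,.044],72)
E
```

```text
[array([ 0.3642, -0.322 ]), array([ 0.3763, -0.285 ]), array([ 0.4039, -0.2935]), array([ 0.3915, -0.3313])] [ 0.384 -0.308] 0.03898752006785205 0.02882769120721114
71.85129156852597
71.84660990067904
shift [-0.0043  0.1473 -0.0059] rot [-0.0005 -0.0022  0.0016] deg 0.2
```

Request:
{"op": "send_rows", "data": {
  "motion": [
    [85,-0.0043,0.035,-0.0059,0,-0.002,0.001],
    [80,-0.0043,0.07,-0.0059,0,-0.002,0.001],
    [80,-0.0043,0.105,-0.0059,0,-0.002,0.001],
    [80,-0.0043,0.13,-0.0059,0,-0.002,0.001],
    [80,-0.0043,0.145,-0.0059,0,-0.002,0.001],
    [80,-0.0043,0.148,-0.0059,0,-0.002,0.001],
    [80,-0.0043,0.148,-0.0059,0,-0.002,0.001],
    [80,-0.0043,0.148,-0.0059,0,-0.002,0.001]
  ]
}}

```text
clock: 28.03
position: [0.3847, -0.3083, 0.0444]
ee_rot: [0.699, -0.11, 0.111, -0.698]
ft_force: [0.7, 0.2, 0.3]
grip_width: 0.803
```

Request:
{"op": "send_rows", "data": {
  "motion": [
    [30,0,0,0,0,0,0],
    [30,0,0,0,0,0,0],
    [30,0,0,0,0,0,0],
    [30,0,0,0,0,0,0],
    [30,0,0,0,0,0,0],
    [30,0,0,0,0,0,0],
    [30,0,0,0,0,0,0],
    [30,0,0,0,0,0,0]
  ],
  "squeeze": 45
}}

```text
clock: 28.7
position: [0.3846, -0.3087, 0.0446]
ee_rot: [0.699, -0.11, 0.111, -0.698]
ft_force: [-1.1, 0.6, 6.2]
grip_width: 0.467
```

```bash
python3 - <<'E'
from h import *
st(); wr('w19')
E
```

```text
t 28.7 p [ 0.3846 -0.3087  0.0446] jawyaw 72.04 toolx [ 0.9513 -0.3083  0.0022] tooly [ 0.0018 -0.0016 -1.    ] F [-1.0823  0.6303  6.2119] w 0.467 q [ 1.3847  0.3869 -0.9078  1.964   0.3714  0.9629  1.5537]
```

View pics/w19.png

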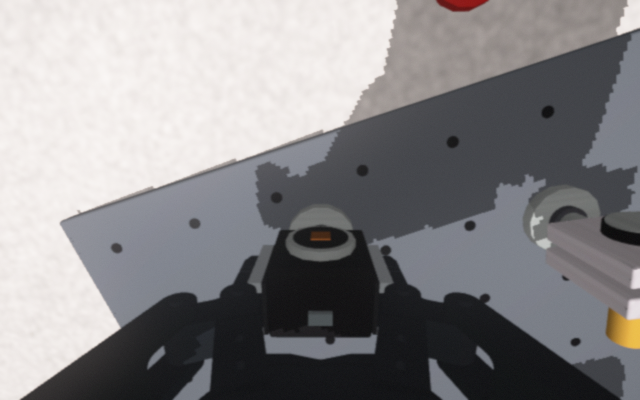

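Request:
{"op": "send_rows", "data": {
  "motion": [
    [30,0,-0.005,0,0,0,0],
    [30,0,-0.02,0,0,0,0],
    [30,0,-0.05,0,0,0,0],
    [30,0,-0.085,0,0,0,0],
    [30,0,-0.12,0,0,0,0],
    [30,0,-0.14,0,0,0,0],
    [30,0,-0.15,0,0,0,0],
    [30,0,-0.15,0,0,0,0],
    [30,0,-0.15,0,0,0,0]
  ]
}}

```text
clock: 29.5
position: [0.3834, -0.3081, 0.1927]
ee_rot: [-0.698, 0.11, -0.111, 0.698]
ft_force: [-0.2, -0.0, -2.9]
grip_width: 0.466
```

```bash
python3 - <<'E'
from h import *
st(); wr('w20'); p=P0+.09*XH; print(p); go([*p,.19],82)
E
```

```text
t 29.5 p [ 0.3834 -0.3081  0.1927] jawyaw 72.03 toolx [ 0.9512 -0.3086  0.0001] tooly [ 0.0002  0.     -1.    ] F [-0.1732 -0.032  -2.9179] w 0.466 q [ 1.5184  0.173  -1.0048  1.8156  0.1544  1.2362  1.7265]
[ 0.6752 -0.0284]
shift [0.1917 0.0022 0.356 ] rot [-0.001  -0.1739 -0.0009] deg 10.0
```

View pics/w20.png

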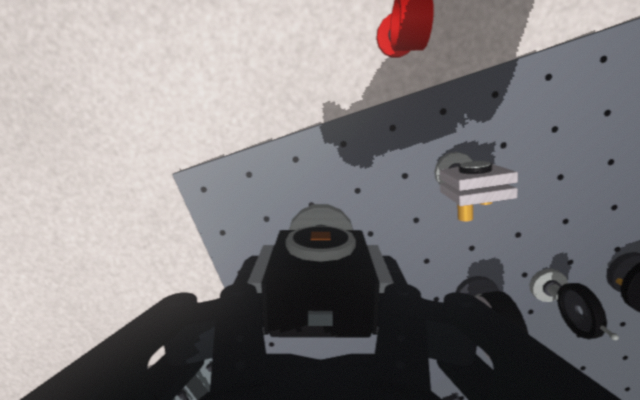

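Request:
{"op": "send_rows", "data": {
  "motion": [
    [30,0.007,0.002,0.013,0,-0.006,0],
    [30,0.02,0.002,0.037,0,-0.02,0],
    [30,0.038,0.002,0.07,0,-0.035,0],
    [30,0.057,0.002,0.105,0,-0.05,0],
    [30,0.075,0.002,0.14,0,-0.07,0],
    [30,0.094,0.002,0.175,0,-0.085,0],
    [30,0.113,0.002,0.21,0,-0.1,0],
    [30,0.132,0.002,0.245,0,-0.12,0],
    [30,0.151,0.002,0.28,0,-0.137,0],
    [30,0.169,0.002,0.314,0,-0.153,0]
  ]
}}

```text
clock: 30.38
position: [0.6419, -0.0596, 0.1887]
ee_rot: [-0.705, 0.057, -0.055, 0.705]
ft_force: [-0.1, -0.0, -1.0]
grip_width: 0.466
```

```bash
python3 - <<'E'
from h import *
st(); p=P0+.09*XH; go([*p,.19],82)
E
```

```text
t 30.38 p [ 0.6419 -0.0596  0.1887] jawyaw 80.89 toolx [ 0.9874 -0.1583 -0.0029] tooly [-0.0028  0.0006 -1.    ] F [-0.0992 -0.0046 -0.9509] w 0.466 q [ 0.7048  0.5944 -0.9928  1.4195  0.4955  1.3947  1.117 ]
shift [ 0.028  -0.0014  0.0362] rot [-0.0001 -0.0194 -0.0029] deg 1.1
```

Request:
{"op": "send_rows", "data": {
  "motion": [
    [30,0.012,0,0.018,0,-0.01,-0.001],
    [30,0.022,0,0.03,0,-0.0194,-0.001],
    [30,0.028,0,0.036,0,-0.0194,-0.001],
    [30,0.028,0,0.036,0,-0.0194,-0.001],
    [30,0.028,0,0.036,0,-0.0194,-0.001],
    [30,0.028,0,0.036,0,-0.0194,-0.001],
    [30,0.028,0,0.036,0,-0.0194,-0.001]
  ]
}}

```text
clock: 30.97
position: [0.6743, -0.0321, 0.1915]
ee_rot: [0.706, -0.05, 0.051, -0.705]
ft_force: [0.6, 0.2, -1.5]
grip_width: 0.464
```

```bash
python3 - <<'E'
from h import *
st(); c=wr('w21'); im=c['pixels'][:,:,::-1]
cv2.imwrite('pics/w21a.png',cv2.resize(im[190:360,240:400],None,fx=4,fy=3.5,interpolation=cv2.INTER_CUBIC))
p=P0+.09*XH; go([*p,.055],82)
E
```

```text
t 30.97 p [ 0.6743 -0.0321  0.1915] jawyaw 81.82 toolx [ 0.9898 -0.1423  0.0016] tooly [ 0.0015 -0.001  -1.    ] F [ 0.5558  0.1973 -1.4881] w 0.464 q [ 0.6062  0.6506 -0.9724  1.3286  0.5314  1.4289  1.0895]
shift [0.0001 0.1367 0.0037] rot [ 0.0007 -0.003   0.0019] deg 0.2
```

View pics/w21.png

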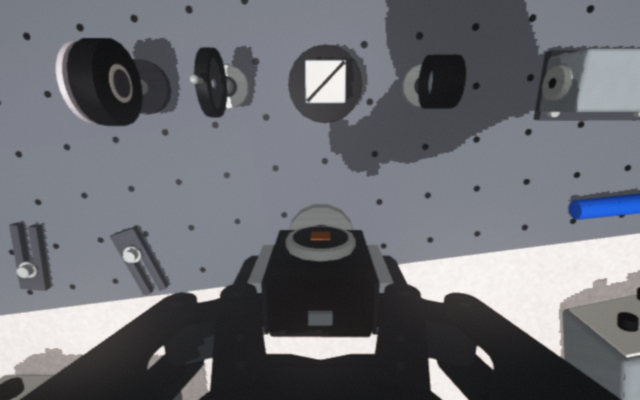

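View pics/w21a.png

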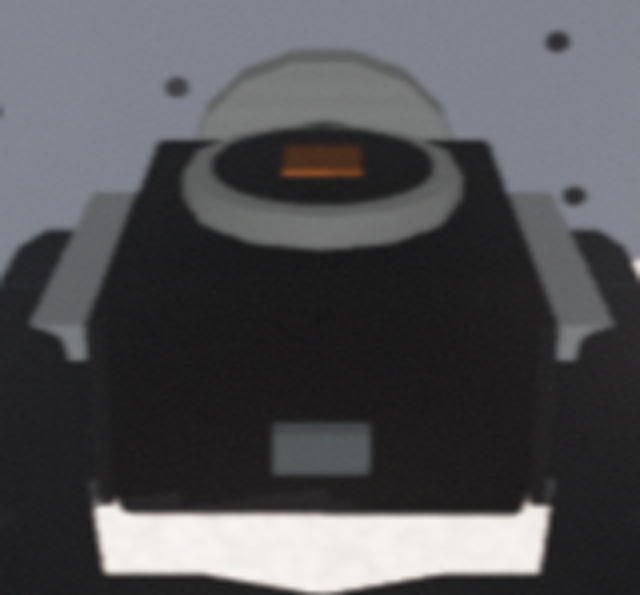

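```bash
python3 - <<'E'
from h import *
c=ld('w21'); c['obs']=get_obs()
print('foot',tray(c,320.4,207,.0246)+[.019,0,0],tray(c,320.4,203.9,.0326)+[.019,0,0])
print('cube',[ray(c,326,80.5,.077)-P0], 'iris', [ray(c,*q,.062)-P0+.09*YH for q in((211,82),)])
print('nose',ray(c,556,82,.062),'meter',ray(c,121,83,.067))
p=P0+.09*XH; go([*p,.055],82)
E
```

```text
foot [-0.0008  0.0246 -0.0004] [-0.0002  0.0326 -0.0003]
cube [array([-0.0008,  0.0006])] iris [array([-0.0011,  0.    ])]
nose [0.6112 0.1649] meter [ 0.5638 -0.1727]
shift [0.0001 0.1367 0.0037] rot [ 0.0007 -0.003   0.0019] deg 0.2
```

Request:
{"op": "send_rows", "data": {
  "motion": [
    [30,0.0005,0.02,0.0037,0.0005,-0.003,0.001],
    [30,0.0005,0.045,0.0037,0.0005,-0.003,0.001],
    [30,0.0005,0.075,0.0037,0.0005,-0.003,0.001],
    [30,0.0005,0.1,0.0037,0.0005,-0.003,0.001],
    [30,0.0005,0.122,0.0037,0.0005,-0.003,0.001],
    [30,0.0005,0.135,0.0037,0.0005,-0.003,0.001],
    [30,0.0005,0.135,0.0037,0.0005,-0.003,0.001],
    [30,0.0005,0.135,0.0037,0.0005,-0.003,0.001],
    [30,0.0005,0.135,0.0037,0.0005,-0.003,0.001],
    [30,0.0005,0.135,0.0037,0.0005,-0.003,0.001]
  ]
}}

```text
clock: 31.85
position: [0.6771, -0.0268, 0.0586]
ee_rot: [-0.705, 0.048, -0.05, 0.706]
ft_force: [0.3, -0.2, -1.3]
grip_width: 0.462
```

Request:
{"op": "send_rows", "data": {
  "motion": [
    [30,0,0,0,0,0,0],
    [30,0,0,0,0,0,0]
  ]
}}

```text
clock: 32.02
position: [0.6766, -0.0268, 0.0577]
ee_rot: [-0.705, 0.048, -0.05, 0.706]
ft_force: [0.2, 0.3, -2.6]
grip_width: 0.466
```

```bash
python3 - <<'E'
from h import *
st(); p=P0+.0905*XH; go([*p,.0465],82)
E
```

```text
t 32.02 p [ 0.6766 -0.0268  0.0577] jawyaw 82.1 toolx [ 0.9905 -0.1374  0.0022] tooly [ 0.0023  0.0004 -1.    ] F [ 0.1885  0.3096 -2.6018] w 0.466 q [ 0.5786  0.7682 -0.9074  1.454   0.6223  1.2204  1.0277]
shift [-0.0007  0.0112 -0.0017] rot [-0.0007  0.0017  0.0022] deg 0.2
```

Request:
{"op": "send_rows", "data": {
  "motion": [
    [30,-0.0005,0.004,-0.0015,-0.0005,0.0017,0.0015],
    [30,-0.0005,0.008,-0.0015,-0.0005,0.0017,0.0015],
    [30,-0.0005,0.0105,-0.0015,-0.0005,0.0017,0.0015],
    [30,-0.0005,0.0105,-0.0015,-0.0005,0.0017,0.0015],
    [30,-0.0005,0.0105,-0.0015,-0.0005,0.0017,0.0015],
    [30,-0.0005,0.0105,-0.0015,-0.0005,0.0017,0.0015]
  ]
}}

```text
clock: 32.52
position: [0.6754, -0.0281, 0.0462]
ee_rot: [-0.705, 0.05, -0.049, 0.706]
ft_force: [0.3, -0.4, -2.2]
grip_width: 0.466
```

```bash
python3 - <<'E'
from h import *
st(); p=P0+.0905*XH; go([*p,.0445],82)
E
```

```text
t 32.52 p [ 0.6754 -0.0281  0.0462] jawyaw 82.01 toolx [ 0.9903 -0.139  -0.0007] tooly [-0.0007  0.0004 -1.    ] F [ 0.3383 -0.3547 -2.1863] w 0.466 q [ 0.5771  0.7798 -0.9     1.4617  0.6299  1.2062  1.0232]
shift [ 0.0003  0.0017 -0.0002] rot [-0.0003  0.0002 -0.0007] deg 0.0
```

Request:
{"op": "send_rows", "data": {
  "motion": [
    [30,0.0002,0.001,-0.0002,0,0,0],
    [30,0.0002,0.002,-0.0002,0,0,0],
    [30,0.0002,0.0025,-0.0002,0,0,0],
    [30,0.0002,0.0025,-0.0002,0,0,0]
  ]
}}

```text
clock: 32.85
position: [0.6758, -0.0283, 0.0447]
ee_rot: [0.705, -0.049, 0.049, -0.705]
ft_force: [-3.0, -0.2, 5.1]
grip_width: 0.465
```

Seated. Release and rise.

Request:
{"op": "send_rows", "data": {
  "motion": [
    [50,0,0,0,0,0,0],
    [54,0,0,0,0,0,0],
    [62,0,0,0,0,0,0],
    [72,0,0,0,0,0,0],
    [75,0,0,0,0,0,0],
    [75,0,-0.015,0,0,0,0],
    [75,0,-0.05,0,0,0,0],
    [75,0,-0.09,0,0,0,0],
    [75,0,-0.13,0,0,0,0],
    [75,0,-0.17,0,0,0,0]
  ]
}}

```text
clock: 33.68
position: [0.6753, -0.0282, 0.2169]
ee_rot: [-0.705, 0.049, -0.049, 0.706]
ft_force: [0.8, 0.1, -0.0]
grip_width: 0.753
```

Request:
{"op": "send_rows", "data": {
  "motion": [
    [75,0.02,-0.04,0,0,0,0],
    [75,0.02,-0.08,0,0,0,0],
    [75,0.02,-0.08,0,0,0,0],
    [75,0.02,-0.08,0,0,0,0],
    [75,0.02,-0.08,0,0,0,0],
    [75,0.02,-0.08,0,0,0,0],
    [75,0.02,-0.08,0,0,0,0]
  ]
}}

```text
clock: 34.27
position: [0.695, -0.0315, 0.2925]
ee_rot: [0.705, -0.05, 0.048, -0.705]
ft_force: [-0.1, -0.1, -0.7]
grip_width: 0.749
```

```bash
python3 - <<'E'
from h import *
st(); c=wr('w22'); im=c['pixels'][:,:,::-1]
cv2.imwrite('pics/w22a.png',cv2.resize(im[50:260,140:500],None,fx=2.2,fy=2.2,interpolation=cv2.INTER_CUBIC))
for n in('top','scene'):
    k=camera(n); save(n+'1.png',k); np.save(n+'1.npy',k,allow_pickle=True)
E
```

```text
t 34.27 p [ 0.695  -0.0315  0.2925] jawyaw 82.02 toolx [ 0.9903 -0.1389 -0.0025] tooly [-0.0026  0.     -1.    ] F [-0.0799 -0.0614 -0.7123] w 0.749 q [ 0.5314  0.6454 -0.9736  1.0979  0.521   1.636   1.1333]
```

View pics/w22.png

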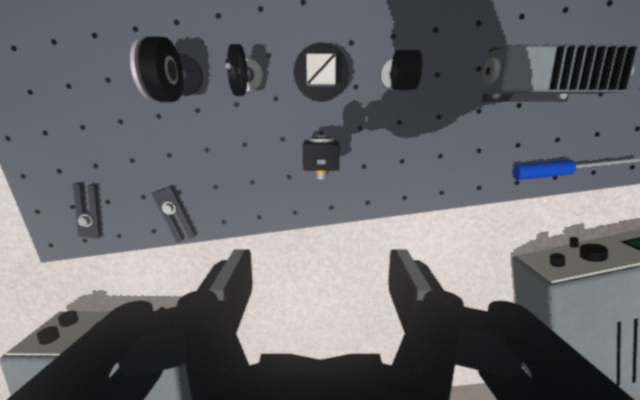

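View pics/w22a.png

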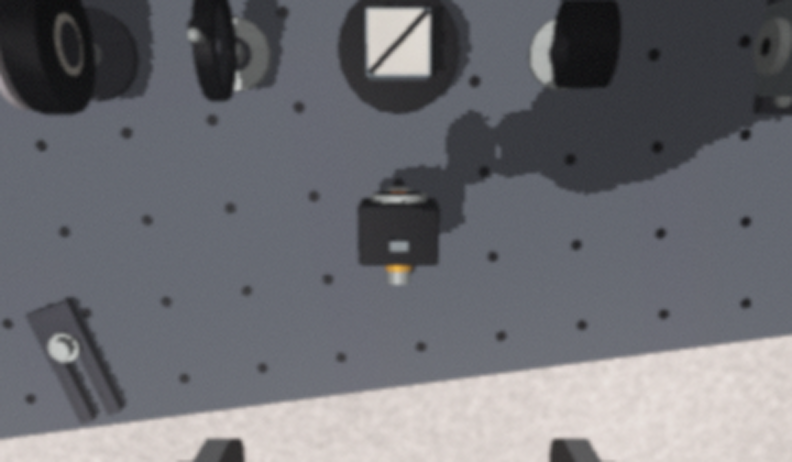

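View pics/scene1.png

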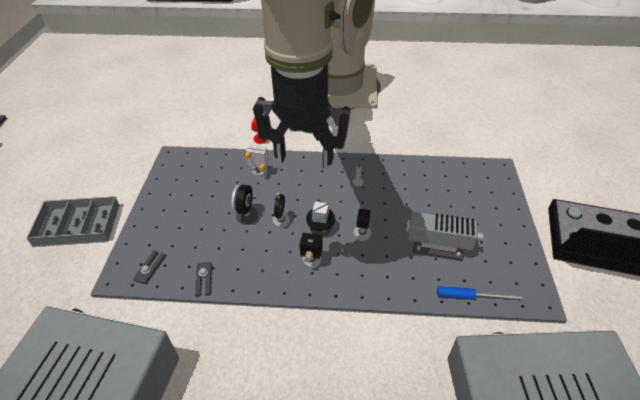

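```bash
python3 - <<'E'
from h import *
c=ld('w22'); im=c['pixels'][:,:,::-1]
cv2.imwrite('pics/w22b.png',cv2.resize(im[30:120,215:435],None,fx=3.6,fy=5,interpolation=cv2.INTER_CUBIC))
f=lambda a,b,z:ray(c,a/2.2+139.6,b/2.2+49.7,z)
q=[f(*k,.082) for k in((358,201),(439,201),(437,265),(360,265))]; m=np.mean(q,0)-P0
print('PD',m@XH,m@YH, [np.degrees(np.arctan2(*(q[1]-q[0])[::-1]))])
d=ld('scene1'); S=cloud(d)
t=ld('top1'); W=cloud(t)
for nm,A in(('scene',S),('top',W)):
  for n,X in dict(lens=P0+.09*YH,iris=P0-.09*YH,pd=P0+.09*XH,cube=P0).items():
    lo=.072 if n!='cube' else .070
    p=A[(A[...,2]>lo)&(A[...,2]<.092)&(np.hypot(A[...,0]-X[0],A[...,1]-X[1])<.035)]
    if len(p)>3:
        b=((p[:,:2]-X)@np.stack([XH,YH],1)); print(nm,n,len(p),'xh',b[:,0].min(),b[:,0].max(),'yh',b[:,1].min(),b[:,1].max())
E
```

```text
PD 0.0885871641576296 -0.0001483104105253497 [np.float64(82.00498739741019)]
scene lens 136 xh -0.015466850462575022 0.017632295810341037 yh -0.012062436255666198 0.011684406883025803
scene iris 83 xh -0.020081025154107746 0.023989616508650686 yh -0.005133613332521697 0.0052584922993982475
scene pd 306 xh -0.015983713392106684 0.01697570060848126 yh -0.02106147972621142 0.019759539218744373
scene cube 182 xh -0.01599618021797799 0.016851340930811854 yh -0.015641720515846513 0.014050842039573132
top lens 139 xh -0.01935323386685392 0.015483573823070956 yh -0.011111116460323537 0.013025673075666365
top iris 77 xh -0.024490949328404944 0.021730104025395 yh -0.0034850531158917026 0.006959827807494669
top pd 242 xh -0.020801655701940973 0.014207631200358823 yh -0.019079609981471905 0.020563846953642117
top cube 168 xh -0.015933586336753014 0.014582274371352505 yh -0.01430252037983094 0.015274735147872453
```

View pics/w22b.png

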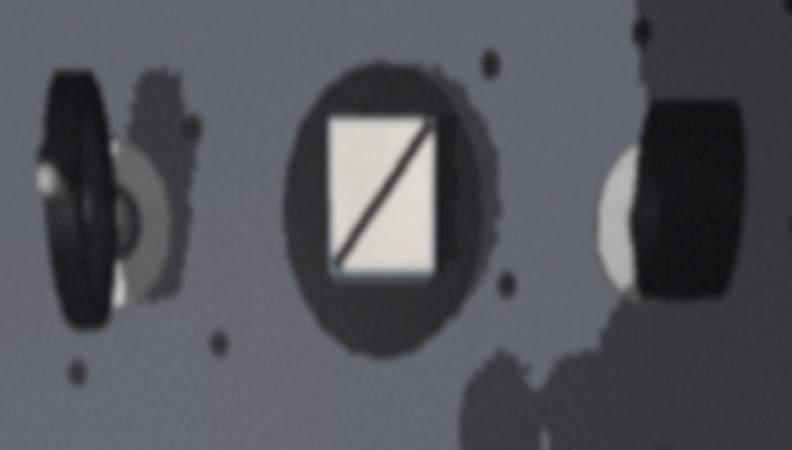

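```bash
python3 - <<'E'
from h import *
st(); print(hand_in())
E
```

```text
t 34.42 p [ 0.6952 -0.0314  0.2929] jawyaw 82.01 toolx [ 0.9903 -0.139  -0.0018] tooly [-0.0018  0.0002 -1.    ] F [-0.5226 -0.1463 -0.0551] w 0.754 q [ 0.5313  0.6454 -0.9738  1.0971  0.5211  1.636   1.1333]
the job is handed in; nothing more can be done
None
```

The beam path is laid out and handed in at about 34 s. I set down the cube first, then the lens, the iris and the photodiode, each lowered until light contact (4–8 N) and then released. The gripper is clear of everything.

- **Cube:** it sits within about 1 mm of the platform's middle and is square to the laser's line. Its seam sends the light to the side away from the robot.
- **Lens and iris:** both stand upright on the laser's line, within about 1–2 mm of their 90 mm spots.
- **Photodiode:** it stands behind the platform with its window toward the cube. Its yaw is within 0.1° of square to the laser's line, and the last wrist picture put it at 88.6 mm from the platform's middle.
- **Disagreements:** the scene and top cameras differed from each other by 1–2 mm on some edges, about the calibration error. One early wrist reading was 2 mm off because the arm was still settling; relative to the platform in that same picture the cube was centred to within 1 mm.
- **Left alone:** the spare mirror mount and the screwdriver were not touched. In the last pictures both look to be where they started; I did not measure them again.

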